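# Isolate the gearbox and hold its cover over the screw holes

## Task

Isolate the gearbox first: take the key out of the wooden block, push it fully into the isolator beside the gearbox, turn it clockwise to the stop and leave it in there. Then lift the cover plate by its handle and hold it level and still about 2 cm above the gearbox, touching nothing, with its three holes right over the three threaded holes; finish while still holding it there, so that a workmate can start the screws. Leave the spanner, the screw tray and the can where they are.

Things in the scene. Friction and masses are not known exactly. Their poses are not given: they have to be found in the camera images.
- gearbox: Gearbox, screwed to the bench: an open-topped green steel box 180 x 130 mm, its rim 85 mm above the bench, gears inside, on a grey foot plate 200 x 150 mm, with a square grey isolator housing (66 x 66 mm, top 32 mm above the bench) standing 150 mm to its +y side. Origin on the bench under the box's centre; x along the box's 180 mm side, away from the robot at yaw 0; y towards the isolator; z up. A stub of the output shaft sticks out of its +x side.
- box_top (a point): Centre of the box's open mouth, in the plane of the rim (85 mm above the bench); axes as the gearbox.
- isolator (a joint): Key isolator, a steel disc 52 mm across with a brass face that holds a keyway. Angle in rad, grows as it turns clockwise seen from above; starts near 0 (0 to 0.2) and stops hard at 1.25 (isolated). Friction about 0.06 N m holds it where it is left.
- keyway (a point): Mouth of the keyway, on the disc's axis, 60 mm above the bench (the disc's outer ring is 1 mm higher, 34 mm inside diameter). The slot is 20 x 10 mm, 26 mm deep; it turns with the disc, its long side along this point's x. z up. At joint value 0 its x stands at +0.6 rad from the gearbox's x.
- holder: Wooden block 60 x 50 x 36 mm, fixed to the bench, with an upright slot in its top in which the key stands. Origin at the centre of its underside; the slot's long side is along its x.
- key: The key as a whole (loose, steel, about 70 g). Origin at the lower end of its blade, z up along the key, x along the wide side of blade and bow.
- key_grip (a point): Centre of the key's bow (the upright tab gripped by hand), 36 mm wide along x, 10 mm thick along y, 44 mm tall (22 mm above and below this point). Below the bow is a round collar 26 mm across and 4 mm thick that stops on the keyway's face; its underside is 26 mm below this point. Below the collar the blade, 18 mm along x, 8 mm along y, 24 mm long; its end is 50 mm below this point. Half a turn about z makes no difference to the fit.
- key_tip (a point): Centre of the lower end of the key's blade, 50 mm below key_grip.
- cover: The gearbox's cover plate as a whole (loose, aluminium, about 0.35 kg, mass varies a little), 180 (x) x 130 (y) x 5 mm, lying flat on the bench with its handle up. Origin at the centre of its underside. Three through holes of 14 mm: two at the corners of its -x short side, one in the middle of its +x short side. It matches the box when its axes lie as the gearbox's.
- cover_handle (a point): Centre of the grip bar of the cover's handle, over the plate's centre and 50 mm above the plate's underside. The bar is 84 mm long along the plate's x, 13 mm wide along y, 14 mm tall (free space 38 mm high below it, between two end posts 61 mm apart). Axes as the cover.
- hole_a (a point): Cover hole at the near right corner (-74,-49 mm) of the plate in its own x, y: centre, on the plate's underside. Belongs over thread_a.
- thread_a (a point): Threaded 8 mm hole in a steel boss at the near right corner (-74,-49 mm) of the gearbox in its own x, y: centre of its mouth, level with the rim, 85 mm above the bench.
- hole_b (a point): Cover hole at the near left corner (-74,+49 mm) of the plate in its own x, y: centre, on the plate's underside. Belongs over thread_b.
- thread_b (a point): Threaded 8 mm hole in a steel boss at the near left corner (-74,+49 mm) of the gearbox in its own x, y: centre of its mouth, level with the rim, 85 mm above the bench.
- hole_c (a point): Cover hole at the middle of the far short side (+74,0 mm) of the plate in its own x, y: centre, on the plate's underside. Belongs over thread_c.
- thread_c (a point): Threaded 8 mm hole in a steel boss at the middle of the far short side (+74,0 mm) of the gearbox in its own x, y: centre of its mouth, level with the rim, 85 mm above the bench.
- wrench: Bystander: a steel spanner about 200 mm long, 8 mm thick, lying beyond the work.
- tray: Bystander: a grey plastic tray 100 x 140 x 30 mm with screws in it, beyond the work.
- oil: Bystander: an upright white can, 54 mm across, 120 mm tall, beyond the work.
Not all that is in view belongs to the job. There is more than one size of the cover; the job needs the smaller.

How it is judged (in metres and radians):
On the way, in this order (a step that is already met when the one before it is completed fails the run):
1. the key is fully in the isolator's keyway (z of key_tip in the frame of keyway below -0.018 m and horizontal distance between key_tip and keyway below 0.004 m), for 0.2 s.
2. the key, still fully in, has turned the isolator to its stop (all of step 1 and value of joint isolator above 1.12 rad), for 0.2 s.
3. the cover is lifted clear of the bench in the fingers (height (world z) of cover_handle above 0.09 m and contact force between the fingers and cover above 1 N), for 0.2 s.
At the end, for the whole second after the job is handed in: Cover held in the fingers, still, level within 0.08 rad, not touching the gearbox, its underside 8 to 35 mm above the rim, each hole within 4 mm (horizontally) of its threaded hole; key let go in the isolator, blade at least 18 mm deep, isolator past 1.12 rad (all of step 2 and horizontal distance between hole_a and thread_a below 0.004 m and horizontal distance between hole_b and thread_b below 0.004 m and horizontal distance between hole_c and thread_c below 0.004 m and z of hole_a in the frame of box_top between 0.008 and 0.035 m and z of hole_b in the frame of box_top between 0.008 and 0.035 m and z of hole_c in the frame of box_top between 0.008 and 0.035 m and contact force between the fingers and cover above 1 N and contact force between cover and gearbox below 0.2 N and linear speed of cover below 0.02 m/s and angle between cover's own z axis and vertical below 0.08 rad and contact force between the fingers and key below 0.1 N); the arm keeps its last pose, push and grip.
It fails at once if the spanner is moved by more than 3 cm (distance of wrench from where it was at the start of the episode above 0.03 m).
It fails at once if the screw tray is moved by more than 3 cm (distance of tray from where it was at the start of the episode above 0.03 m).
It fails at once if the can is moved by more than 3 cm (distance of oil from where it was at the start of the episode above 0.03 m).
It also fails if it takes over 58 s, if anything falls off the work surface, if the arm or the gripper's body presses on something with over 40 N, if the wrist force passes 120 N, or if a joint passes its speed limit or range.

## Robot

A 6-joint arm with a two-finger parallel gripper is mounted at the origin on the work surface. World frame = base frame: x ahead of the robot, y to its left, z up, the work surface at z = 0. Lengths are in mm, angles in degrees, forces in N, time in s.
With the tool pointing down it reaches from about 350 to 850 mm from the base axis. Payload 8.1 kg.
Tool frame: the origin (TCP) lies midway between the tips of the shut fingers; the grasp point (between the pads) lies 19 mm behind it; x points along the fingers, z is the direction in which the jaws open and shut, and the axes are right-handed (so a half turn about x gives the same grasp; the last joint's range is limited). The gripper opens to 85 mm and grips with 20 to 120 N. Pads are 22 mm wide; open, the fingers measure 114 mm over their backs; the gripper's body (76 mm by 85 mm) begins 54 mm behind the grasp point. The pads swing forward as they close: fully open they stand 13 mm farther back than shut.
Start: joints at [-70.439, 7.471, 85.268, -0, 87.261, -4.893], TCP at [248.396, -546.173, 231.292] pointing down, gripper open.
Joint ranges: [-169.43, 169.43], [-51.17, 129.36], [1.28, 143.12], [-76.62, 256.62], [0, 156.53], [-152.29, 152.29]. Speed limits (degrees/s): [136.94, 136.94, 159.86, 180, 180, 180].

## Interface

Orientations are given as [roll, pitch, yaw] about the fixed x, y, z axes, in that order (R = Rz(yaw) Ry(pitch) Rx(roll)).
In Python, from bench import r gives the robot as it stands. The module is installed in compiled form; this text tells all that it offers.
- The arm moves only by the tool servo_tool, never from a script. Its argument "commands" is a list that holds one entry, the list of rows, each a list of 7 numbers: the closure in counts, from 0 (fully open) to 255 (shut), then the shift along the tool's x, y, z in cm, then the turn, a rotation vector about the tool's x, y, z in degrees. A call has 1 to 8 rows; each row is the pose to reach, as a shift and turn from the pose commanded when the call began, along the tool's axes at that moment; what a row does not reach only later rows make up. A row lasts 1/10 s, in which the tool goes at most 50 mm and 8.59 degrees, less where a joint would pass 70% of its speed; a pose out of reach is approached as far as the arm can. A call with a gripper value outside its range is refused whole. The fingers move at their own pace and stop on an object; "force" is the grip in N (left out, the last holds). Time passes only in rows, so rows that repeat a pose let the fingers close. It gives the time, the measured TCP pose, the force and the opening at its end, in the units of the state.
- r.sense(): the state, without advancing time (a new reading comes with each control period).
- r.snapshot(name): name is "scene" or "side" or "wrist"; returns (picture, depth): 420x560x3 uint8, red, green, blue; 420x560 float32, mm along the optical axis (not along the pixel's ray), 0 where there is no reading.
- r.calibration(name): a dict with "fx", "fy", "cx", "cy" (pixels), "pose" (4x4, takes a point from camera to world coordinates). Camera axes: x right, y down, z forward; pixel columns grow to the right and rows downward; lengths in mm; the calibration is good to about 2 mm. A picture is of the moment at which its call begins: read the wrist's pose just before it. calibration takes no time and is no camera call; for the wrist camera it gives the pose at the moment of the call.
- r.hand_in(): hands the job in, once; it reports no verdict.
The state is a dict: "time": time; "joint_pos": joint angles; "qd": joint speeds; "joint_efforts": joint torques, N m; "tool_pos": TCP position; "tcp_rot": TCP orientation; "ft_force": force on the tool from outside, world axes, zero at the start; "wrist_torque": the same for the moment, N m; "finger_gap": finger opening in mm.
Only numpy, scipy, OpenCV 4.12 (cv2) and the standard library are available. Lean on these libraries where they do the work, as an engineer would, in place of code of your own. Each camera call takes 0.05 s, during which the arm holds its last target.

## Working session

There is one attempt and no reset: what is moved stays moved. The work goes in short steps, Python scripts to look and compute and a tool call to move; the robot and the scene stay as the last step left them, time stands still between calls to the robot, and variables do not carry over. Pictures are saved under pics/ and viewed, and the job is handed in when it is done.

Besides the shell and the picture viewer there is one more tool, called after "Request:" as name(argument=value, ...) on one line, values as JSON. servo_tool: Moves the arm, as the interface text tells. Its arguments: {"type":"object","properties":{"commands":{"type":"array","items":{"type":"array","items":{"type":"array","items":{"type":"number"}}}},"force":{"type":"number"}},"required":["commands"]}

```bash
mkdir -p pics
python3 - <<'E'
from bench import r
import cv2,numpy as np
s=r.sense(); print(s)
for n in ["scene","side","wrist"]:
    c=r.calibration(n); print(n,c)
    p,d=r.snapshot(n); cv2.imwrite(f"pics/{n}0.png",p[:,:,::-1]); np.savez(f"{n}0.npz",p=p,d=d,K=np.array([c['fx'],c['fy'],c['cx'],c['cy']]),T=c['pose'])
E
```

```text
{'time': 0.0, 'joint_pos': array([-7.04379224e+01,  7.51506845e+00,  8.53292611e+01, -9.93459733e-04,
        8.72629519e+01, -4.89425085e+00]), 'qd': array([-0.00071789,  0.01119538, -0.01431018, -0.05611954, -0.00429747,
        0.0355348 ]), 'joint_efforts': array([ 9.36983160e-04, -5.69400036e+01, -5.00550056e+01, -1.88488621e-04,
        1.50173652e-02, -1.68577547e-06]), 'tool_pos': array([ 248.21538592, -545.6369974 ,  230.2450368 ]), 'tcp_rot': array([175.63565769,  89.892714  , 110.09203449]), 'ft_force': array([-0.05533164,  0.47689134,  0.86502713]), 'wrist_torque': array([-0.00542653,  0.04341296,  0.02727709]), 'finger_gap': 85.46347743309576}
scene {'fx': 527.8547422807114, 'fy': 527.8547422807114, 'cx': 274.51782094438437, 'cy': 203.94483970910906, 'pose': array([[-2.38668918e-01,  7.56863092e-01, -6.08436856e-01,
         1.41683108e+03],
       [ 9.71092068e-01,  1.83326749e-01, -1.52877397e-01,
         1.29792204e+02],
       [-4.16450852e-03, -6.27335288e-01, -7.78738142e-01,
         1.11520276e+03],
       [ 0.00000000e+00,  0.00000000e+00,  0.00000000e+00,
    
[... 244 characters left out ...]
15e-01,  5.59135737e-01, -7.84547997e-01,
         7.93737988e+02],
       [ 2.08122880e-03, -8.14011504e-01, -5.80845022e-01,
         7.16394332e+02],
       [ 0.00000000e+00,  0.00000000e+00,  0.00000000e+00,
         1.00000000e+00]])}
wrist {'fx': 349.25439926134965, 'fy': 349.25439926134965, 'cx': 277.59959415093596, 'cy': 208.99923089924926, 'pose': array([[ 4.13871091e-01, -8.79406693e-01, -2.35275559e-01,
         3.07394384e+02],
       [-9.10334718e-01, -4.00147963e-01, -1.05699146e-01,
        -5.18493728e+02],
       [-1.19249904e-03,  2.57925331e-01, -9.66164117e-01,
         3.73178745e+02],
       [ 0.00000000e+00,  0.00000000e+00,  0.00000000e+00,
         1.00000000e+00]])}
```

View pics/scene0.png

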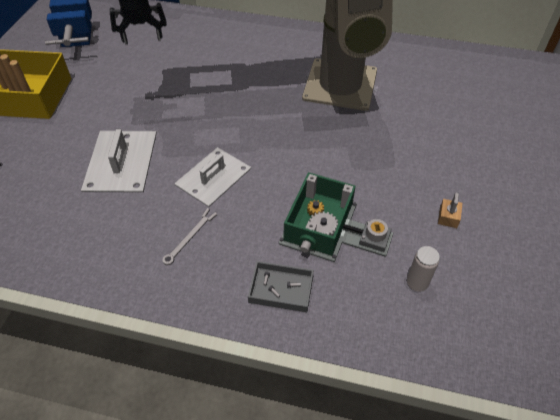

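View pics/side0.png

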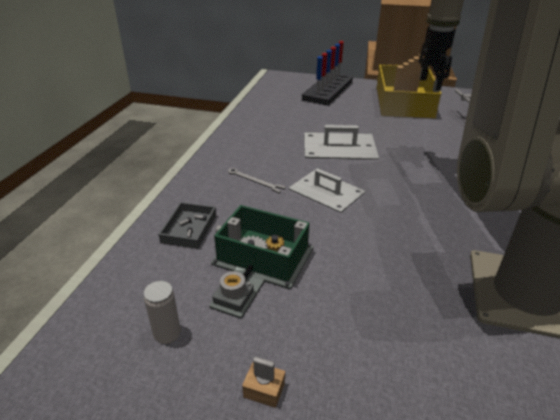

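View pics/wrist0.png

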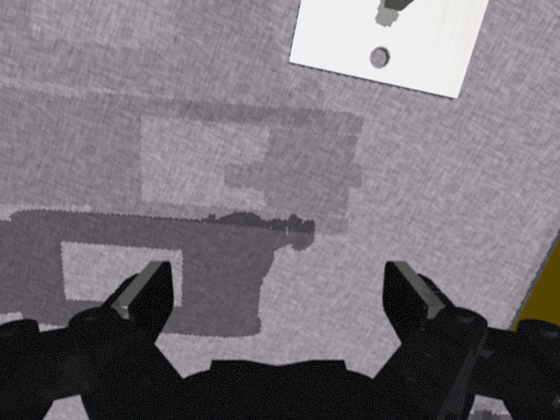

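```bash
cat > h.py <<'E'
import numpy as np,cv2
def load(f):
    z=np.load(f); return z['p'],z['d'],z['K'],z['T']
def rays(uv,K,T):
    uv=np.atleast_2d(np.asarray(uv,float)); d=np.c_[(uv[:,0]-K[2])/K[0],(uv[:,1]-K[3])/K[1],np.ones(len(uv))]
    return T[:3,3],d@T[:3,:3].T
def plane(uv,K,T,z):
    o,d=rays(uv,K,T); return o+d*((z-o[2])/d[:,2])[:,None]
def cloud(d,K,T):
    v,u=np.mgrid[:d.shape[0],:d.shape[1]]
    P=np.stack([(u-K[2])/K[0]*d,(v-K[3])/K[1]*d,d],-1)@T[:3,:3].T+T[:3,3]
    P[d==0]=np.nan
    return P
def crop(p,x0,y0,x1,y1,s,name):
    cv2.imwrite(name,cv2.resize(p[y0:y1,x0:x1,::-1],None,fx=s,fy=s,interpolation=cv2.INTER_CUBIC))
def snap(n,name):
    from bench import r
    c=r.calibration(n); p,d=r.snapshot(n)
    cv2.imwrite(f"pics/{name}.png",p[:,:,::-1]); K=np.array([c['fx'],c['fy'],c['cx'],c['cy']]);np.savez(f"{name}.npz",p=p,d=d,K=K,T=c['pose'])
    return p,d,K,c['pose']
E
python3 - <<'E'
from h import *
p,d,K,T=load("scene0.npz"); C=cloud(d,K,T)
crop(p,70,110,270,220,4,"pics/covers.png"); crop(p,270,160,480,300,3.8,"pics/gb.png")
for n,(u,v) in dict(bench=(350,330),cov1=(100,170),cov2=(213,185),gbfoot=(330,247)).items(): print(n,C[v,u].round(1))
hsv=cv2.cvtColor(p,cv2.COLOR_RGB2HSV)
# white plates
m=((hsv[...,1]<40)&(hsv[...,2]>170)).astype(np.uint8)
for c in cv2.findContours(m,0,2)[0]:
    if cv2.contourArea(c)>800:
        r_=cv2.minAreaRect(c); b=cv2.boxPoints(r_); print(r_); w=plane(b,K,T,5); print(w.round(0)[:,:2], np.linalg.norm(w-np.roll(w,1,0),axis=1).round(0))
print(C[190:235:4,445:465:3,2].round(0))
E
```

```text
bench [862.1 165.5  -0.9]
cov1 [ 547.8 -600.2    7.5]
cov2 [ 522.8 -271.2    3.5]
gbfoot [676.5  83.4  40.2]
((253.60540771484375, 352.1912536621094), (523.1151123046875, 12.302861213684082), 13.134021759033203)
[[ 983. -656.]
 [ 953. -668.]
 [ 954.  510.]
 [ 980.  504.]] [1160.   33. 1178.   27.]
((212.37164306640625, 174.85787963867188), (38.30207443237305, 64.89807891845703), 47.91083908081055)
[[ 539. -376.]
 [ 342. -296.]
 [ 436. -190.]
 [ 619. -273.]] [129. 213. 141. 201.]
((118.05696105957031, 160.50323486328125), (68.97319793701172, 61.0147590637207), 3.2704882621765137)
[[ 623. -619.]
 [ 396. -722.]
 [ 363. -510.]
 [ 592. -428.]] [194. 249. 214. 243.]
[[-1.  1. -0. -0. -0. -1. -2.]
 [-0. -1. -2. 76. 87.  0.  6.]
 [ 1.  3.  1. 81. 82.  3.  2.]
 [38. 37. 49. 79. 82. 35.  1.]
 [37. 40. 57. 67. 35. 40.  1.]
 [33. 36. 51. 52. 36. 38.  3.]
 [35. 36. 41. 33. 38. 35.  0.]
 [28. 33. 37. 38. 37. 38.  3.]
 [16. 17. 22. 16. 26. -2.  3.]
 [-2.  2.  3.  4.  8. -2.  5.]
 [-0. -1. -3. -0.  3.  3.  0.]
 [-1.  2.  4.  0.  4. -0. -0.]]
```

View pics/covers.png

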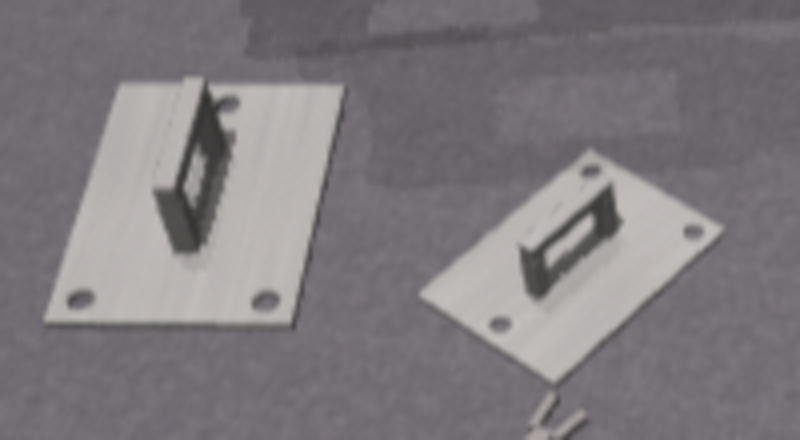

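View pics/gb.png

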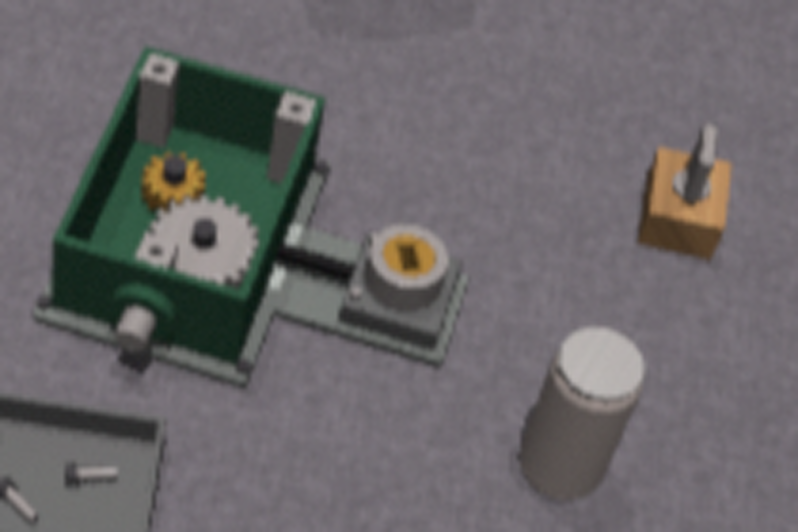

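Run:
```python
from h import *
p,d,K,T=load("scene0.npz"); C=cloud(d,K,T)
def q(off,s,pts): return np.array(off)+np.array(pts)/s-0.4
h=plane(q((70,110),4,[(592,171),(692,232),(499,324)]),K,T,5); print(h.round(1), [np.linalg.norm(h[i]-h[j]).round(1) for i,j in((0,1),(0,2),(1,2))])
t=plane(q((270,160),3.8,[(159,69),(295,107),(156,250)]),K,T,85); print(t.round(1), [np.linalg.norm(t[i]-t[j]).round(1) for i,j in((0,1),(0,2),(1,2))])
k=plane(q((270,160),3.8,[(409,257),(404,245),(415,270)]),K,T,60); print('keyway',k.round(1))
print('wide 98, diag',np.hypot(148,49))
hol=plane(q((270,160),3.8,[(658,148),(730,163),(716,220),(646,204)]),K,T,36); print('holder top',hol.round(1),hol.mean(0))
kt=plane(q((270,160),3.8,[(708,130)]),K,T,96); print('keytop',kt)
L=plane(q((70,110),4,[(228,103),(266,300),(80,299)]),K,T,5); print('big',L.round(0))
m=(C[...,2]>45)&(C[...,0]>600); 
v,u=np.where(m[185:232,435:470]); P=C[v+185,u+435]; print(len(P),P.mean(0)); 
m,_,vv=np.linalg.svd(P[:,:2]-P[:,:2].mean(0)); print(vv)
```

```text
[[ 400.  -296.8    5. ]
 [ 441.3 -208.8    5. ]
 [ 555.6 -314.4    5. ]] [np.float64(97.3), np.float64(156.6), np.float64(155.7)]
[[5.040e+02 3.000e-01 8.500e+01]
 [5.161e+02 9.630e+01 8.500e+01]
 [6.562e+02 2.870e+01 8.500e+01]] [np.float64(96.8), np.float64(154.8), np.float64(155.5)]
keyway [[604.4 187.5  60. ]
 [595.5 183.2  60. ]
 [614.  192.6  60. ]]
wide 98, diag 155.90060936378666
holder top [[451.2 345.7  36. ]
 [453.2 394.6  36. ]
 [506.1 386.5  36. ]
 [503.3 340.   36. ]] [478.43781786 366.67275848  36.        ]
keytop [[481.40460717 365.0728906   96.        ]]
big [[ 396. -586.    5.]
 [ 573. -480.    5.]
 [ 603. -606.    5.]]
0 [nan nan nan]
[[1. 0.]
 [0. 1.]]<stdin>:12: RuntimeWarning: Mean of empty slice.
  ret = um.true_divide(
<stdin>:13: RuntimeWarning: Mean of empty slice.
```

```bash
cat >> h.py <<'E'
from scipy.spatial.transform import Rotation as Ro
def Rs(s): return Ro.from_euler('xyz',s['tcp_rot'],degrees=True)
def rel(pos,Rt=None):
    """print shift cm / rotvec deg in tool axes to world TCP pos and world rotation"""
    from bench import r
    s=r.sense(); R=Rs(s)
    sh=R.inv().apply(np.array(pos)-s['tool_pos'])/10
    rv=(R.inv()*Rt).as_rotvec(degrees=True) if Rt is not None else np.zeros(3)
    print('t',round(s['time'],2),'pos',s['tool_pos'].round(1),'shift cm',sh.round(2),'rotvec',rv.round(2)); return sh,rv
def down(yawz):
    """tool down, jaw axis z at world yaw (deg)"""
    a=np.radians(yawz); z=np.array([np.cos(a),np.sin(a),0]); x=np.array([0,0,-1.]); return Ro.from_matrix(np.c_[x,np.cross(z,x),z])
def jaw(s):
    z=Rs(s).as_matrix()[:,2]; return np.degrees(np.arctan2(z[1],z[0]))
E
python3 - <<'E'
from h import *
from bench import r
s=r.sense(); print(Rs(s).as_matrix().round(3),jaw(s))
p,d,K,T=load("side0.npz")
crop(p,225,340,305,415,8,"pics/sidekey.png")
E
```

```text
[[-0.     0.91   0.414]
 [ 0.001  0.414 -0.91 ]
 [-1.     0.    -0.001]] -65.54583124036472
```

View pics/sidekey.png

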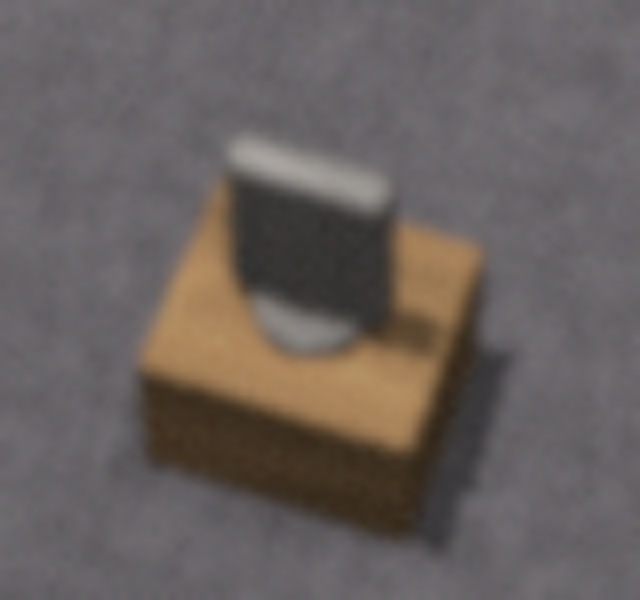

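Run:
```python
from h import *
p,d,K,T=load("side0.npz")
f=lambda pts:np.array([225,340])+np.array(pts)/8-.44
a=plane(f([(228,153),(392,195)]),K,T,84); print(a.round(1),a.mean(0),np.linalg.norm(a[0]-a[1]),np.degrees(np.arctan2(*(a[0]-a[1])[[1,0]])))
b=plane(f([(145,370),(410,450),(482,255),(222,190)]),K,T,36); print(b.round(1),b.mean(0)); 
for i,j in((0,1),(3,2)): e=b[i]-b[j]; print(np.linalg.norm(e),np.degrees(np.arctan2(e[1],e[0])))
# start-joint feasibility of yaw: 
for y in (-90,90): rel([485,367,250],down(y))
```

```text
[[498.9 368.6  84. ]
 [463.7 369.1  84. ]] [481.31421914 368.86719226  84.        ] 35.22788906355183 -0.7544823016770297
[[511.2 391.4  36. ]
 [452.9 393.8  36. ]
 [449.9 346.   36. ]
 [508.9 345.7  36. ]] [480.73774469 369.22231355  36.        ]
58.34640821284649 -2.39880077639533
59.007588530937454 -0.23791134876731695
t 0.15 pos [ 248.3 -545.8  230.4] shift cm [ -1.84  59.33 -73.29] rotvec [ 2.445e+01 -8.000e-02  1.000e-02]
t 0.15 pos [ 248.3 -545.8  230.4] shift cm [ -1.84  59.33 -73.29] rotvec [-1.5555e+02 -1.0000e-02 -1.2000e-01]
```

Request:
servo_tool(commands=[[[0, -3, 32.5, -28, -66, 0, 0], [0, -3, 32.5, -28, -66, 0, 0], [0, -3, 32.5, -28, -66, 0, 0], [0, -3, 32.5, -28, -66, 0, 0], [0, -3, 32.5, -28, -66, 0, 0], [0, -3, 32.5, -28, -66, 0, 0], [0, -3, 32.5, -28, -66, 0, 0], [0, -3, 32.5, -28, -66, 0, 0]]])

```text
time: 0.95
tool_pos: [416.1, -182.0, 259.3]
tcp_rot: [-27.0, 90.0, -26.2]
ft_force: [1.0, -1.0, 0.3]
finger_gap: 85.7
```

Run:
```python
from h import *
from bench import r
print(r.sense()['joint_pos'].round(1),jaw(r.sense()))
rel([485,369,250],down(88.5))
```

```text
[-30.1 -16.3 104.9   0.   91.4 -30.9] 0.7744961882480831
t 0.95 pos [ 416.1 -182.   259.3] shift cm [ 0.92 55.    7.64] rotvec [-8.773e+01  1.000e-02  2.000e-02]
```

Request:
servo_tool(commands=[[[0, 0.9, 55, 7.6, -87.7, 0, 0], [0, 0.9, 55, 7.6, -87.7, 0, 0], [0, 0.9, 55, 7.6, -87.7, 0, 0], [0, 0.9, 55, 7.6, -87.7, 0, 0], [0, 0.9, 55, 7.6, -87.7, 0, 0], [0, 0.9, 55, 7.6, -87.7, 0, 0], [0, 0.9, 55, 7.6, -87.7, 0, 0], [0, 0.9, 55, 7.6, -87.7, 0, 0]]])

```text
time: 1.75
tool_pos: [467.0, 214.8, 252.6]
tcp_rot: [-101.5, 90.0, -32.0]
ft_force: [1.8, -1.4, 0.0]
finger_gap: 85.2
```

Run:
```python
from h import *
from bench import r
rel([485,369,250],down(88.5))
```

```text
t 1.75 pos [467.  214.8 252.6] shift cm [ 0.26  3.7  15.07] rotvec [-1.892e+01 -0.000e+00  1.000e-02]
```

Request:
servo_tool(commands=[[[0, 0.2, 3.5, 14, -18.9, 0, 0], [0, 0.2, 3.5, 14, -18.9, 0, 0], [0, 0.2, 3.5, 14, -18.9, 0, 0], [0, 0.2, 3.5, 14, -18.9, 0, 0], [0, 0.2, 3.5, 14, -18.9, 0, 0], [0, 0.2, 3.5, 14, -18.9, 0, 0]]])

```text
time: 2.35
tool_pos: [484.3, 355.1, 250.6]
tcp_rot: [160.0, 90.0, -112.0]
ft_force: [-0.5, -0.3, -0.4]
finger_gap: 85.4
```

Run:
```python
from h import *
from bench import r
rel([485,369,250],down(88.5)); print(jaw(r.sense()))
snap("wrist","w1")
```

```text
t 2.35 pos [484.3 355.1 250.6] shift cm [ 0.05 -0.02  1.39] rotvec [-0.44 -0.04 -0.01]
88.06297606293099
```

View pics/w1.png

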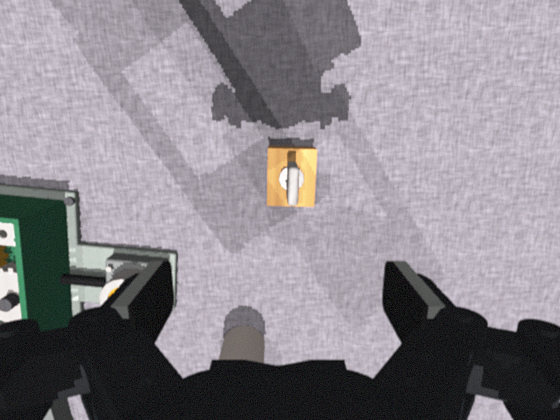

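Run:
```python
from h import *
p,d,K,T=load("w1.npz")
crop(p,255,130,330,215,7,"pics/w1k.png")
hsv=cv2.cvtColor(p,cv2.COLOR_RGB2HSV); m=((hsv[...,1]<50)&(hsv[...,2]>150)).astype(np.uint8); m[:,:272]=0;m[:,313:]=0;m[:150]=0;m[212:]=0
C=cloud(d,K,T); print(C[145:212:5,284:302:3,2].round(0))
```

```text
[[ 3.  2.  1.  1.  1.  0.]
 [36. 37. 36. 37. 36. 37.]
 [36. 36. 35. 37. 36. 36.]
 [35. 38. 36. 37. 36. 37.]
 [36. 55. 74. 74. 73. 36.]
 [40. 60. 84. 83. 84. 40.]
 [41. 65. 83. 84. 85. 40.]
 [40. 69. 84. 84. 83. 41.]
 [40. 75. 85. 84. 84. 40.]
 [37. 80. 83. 86. 84. 37.]
 [36. 83. 84. 84. 83. 36.]
 [36. 82. 84. 85. 84. 37.]
 [37. 36. 35. 36. 36. 37.]
 [-1.  0.  1. -1.  2. -1.]]
```

View pics/w1k.png

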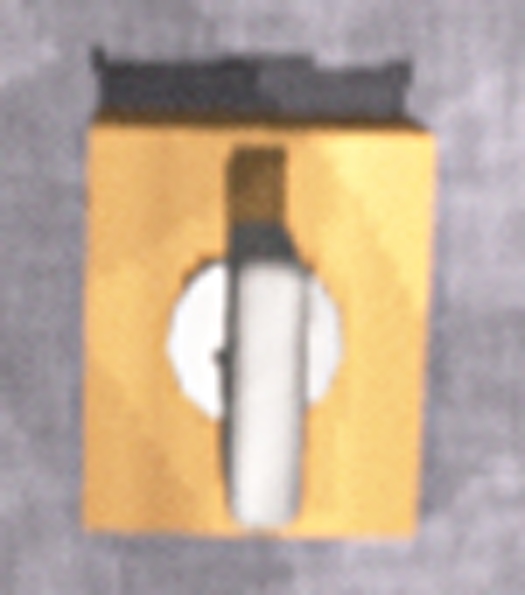

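Run:
```python
from h import *
from bench import r
p,d,K,T=load("w1.npz")
f=lambda pts:np.array([255,130])+np.array(pts)/7-.43
a=plane(f([(240,263),(306,265),(298,527),(229,523)]),K,T,84); print(a.round(1),a.mean(0)); e=(a[0]+a[1]-a[2]-a[3])/2; print(np.linalg.norm(e),np.degrees(np.arctan2(e[1],e[0])))
b=plane(f([(90,128),(434,131),(415,535),(84,530)]),K,T,36); print(b.round(1),b.mean(0)); e=(b[0]+b[1]-b[2]-b[3])/2; print(np.linalg.norm(e),np.degrees(np.arctan2(e[1],e[0])))
c=plane(f([(255,337)]),K,T,40); print('collar',c)
```

```text
[[463.4 366.   84. ]
 [463.9 374.4  84. ]
 [498.2 372.7  84. ]
 [497.4 363.7  84. ]] [480.73489386 369.19923458  84.        ]
34.17143166187346 176.65404836239173
[[450.  346.1  36. ]
 [452.1 395.8  36. ]
 [512.3 392.6  36. ]
 [509.8 342.7  36. ]] [481.04181321 369.30355452  36.        ]
60.14024879337502 176.87178564782081
collar [[480.59646013 369.07726233  40.        ]]
```

Run:
```python
from h import *
from bench import r
rel([480.8,369.2,110],down(86.8)); 
p,d,K,T=load("scene0.npz")
u=np.array([270,160])+np.array([601,362])/3.8-.4; print('can',plane(u,K,T,120))
C=cloud(d,K,T); print(C[int(u[1]),int(u[0])])
```

```text
t 2.4 pos [484.5 354.8 250.9] shift cm [14.09  0.42  1.43] rotvec [ 1.23 -0.02  0.01]
can [[700.77919076 303.52772836 120.        ]]
[702.56356076 300.84066195 125.16395782]
```

Can is at about (701,303), well clear. Move above the key.

Request:
servo_tool(commands=[[[0, 14, 0.4, 1.4, 1.2, 0, 0], [0, 14, 0.4, 1.4, 1.2, 0, 0], [0, 14, 0.4, 1.4, 1.2, 0, 0], [0, 14, 0.4, 1.4, 1.2, 0, 0], [0, 14, 0.4, 1.4, 1.2, 0, 0], [0, 14, 0.4, 1.4, 1.2, 0, 0]]])

```text
time: 3.0
tool_pos: [483.0, 370.6, 114.6]
tcp_rot: [-55.3, 89.7, 31.5]
ft_force: [0.7, -0.2, 1.0]
finger_gap: 85.4
```

Run:
```python
from h import *
from bench import r
rel([480.8,369.2,50],down(86.8));
```

```text
t 3.0 pos [483.  370.6 114.6] shift cm [ 6.46  0.24 -0.17] rotvec [0.05 0.17 0.25]
```

Request:
servo_tool(commands=[[[0, 3, 0.2, -0.1, 0, 0, 0], [0, 6, 0.2, -0.1, 0, 0, 0], [0, 6, 0.2, -0.1, 0, 0, 0], [0, 6, 0.2, -0.1, 0, 0, 0], [0, 6, 0.2, -0.1, 0, 0, 0]]])

```text
time: 3.5
tool_pos: [480.8, 370.3, 54.2]
tcp_rot: [-54.4, 89.7, 32.5]
ft_force: [-0.0, 0.4, -0.9]
finger_gap: 85.4
```

Run:
```python
from h import *
from bench import r
rel([480.8,369.2,50],down(86.8)); 
snap("wrist","w2")
```

```text
t 3.5 pos [480.8 370.3  54.2] shift cm [ 0.42 -0.01 -0.11] rotvec [0.1  0.16 0.22]
```

View pics/w2.png

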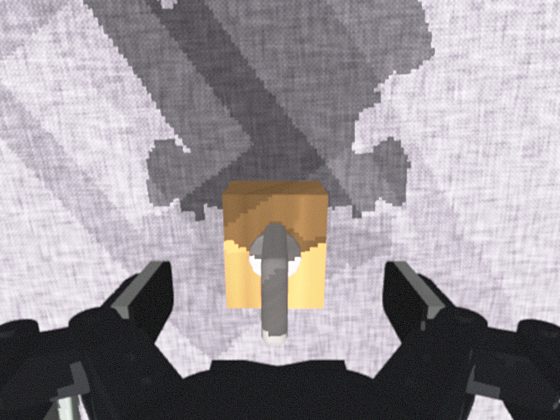

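Request:
servo_tool(commands=[[[0, 0.4, 0, -0.1, 0, 0.2, 0.2], [0, 0.4, 0, -0.1, 0, 0.2, 0.2], [255, 0.4, 0, -0.1, 0, 0.2, 0.2], [255, 0.4, 0, -0.1, 0, 0.2, 0.2], [255, 0.4, 0, -0.1, 0, 0.2, 0.2], [255, 0.4, 0, -0.1, 0, 0.2, 0.2], [255, 0.4, 0, -0.1, 0, 0.2, 0.2], [255, 0.4, 0, -0.1, 0, 0.2, 0.2]]], force=60)

```text
time: 4.35
tool_pos: [478.8, 368.3, 46.9]
tcp_rot: [135.4, 89.7, -137.7]
ft_force: [-0.3, 0.4, -0.9]
finger_gap: 9.1
```

Request:
servo_tool(commands=[[[255, 0, 0, 0, 0, 0, 0], [255, 0, 0, 0, 0, 0, 0], [255, 0, 0, 0, 0, 0, 0]]])

```text
time: 4.65
tool_pos: [478.8, 368.3, 46.8]
tcp_rot: [135.2, 89.7, -137.9]
ft_force: [0.5, -0.3, 0.1]
finger_gap: 9.5
```

Run:
```python
from h import *
from bench import r
rel([480.8,369.2,50],down(86.8)); print(r.sense()['wrist_torque'])
```

```text
t 4.65 pos [478.8 368.3  46.8] shift cm [-0.32 -0.2   0.1 ] rotvec [ 0.11 -0.19 -0.19]
[ 0.02893546 -0.03156339 -0.02487799]
```

Request:
servo_tool(commands=[[[255, -1, 0, 0, 0, 0, 0], [255, -2, 0, 0, 0, 0, 0], [255, -3.5, 0, 0, 0, 0, 0], [255, -6, 0, 0, 0, 0, 0], [255, -10, 0, 0, 0, 0, 0], [255, -10, 0, 0, 0, 0, 0], [255, -10, 0, 0, 0, 0, 0]]])

```text
time: 5.35
tool_pos: [480.4, 369.1, 149.8]
tcp_rot: [-167.0, 89.9, -80.1]
ft_force: [0.1, -1.1, -1.4]
finger_gap: 9.3
```

Run:
```python
from h import *
from bench import r
print(jaw(r.sense()))
rel([590,187,200],down(86.8+28)); p,*_=snap("side","s3");crop(p,200,250,330,420,4,"pics/s3c.png")
```

```text
86.90434881080392
t 5.35 pos [480.4 369.1 149.8] shift cm [ -5.   -11.93 -17.6 ] rotvec [-27.9   -0.07  -0.  ]
```

View pics/s3.png

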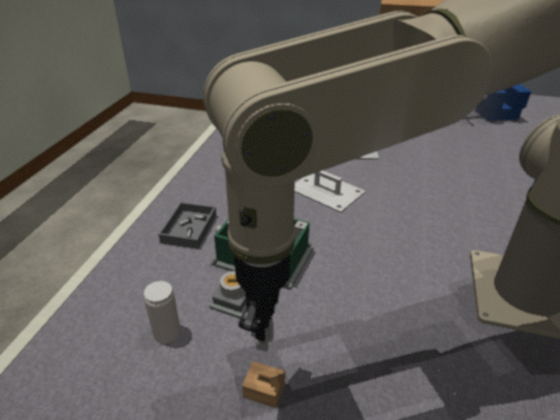

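Request:
servo_tool(commands=[[[255, -5, -12.6, -17.4, -27.9, 0, 0], [255, -5, -12.6, -17.4, -27.9, 0, 0], [255, -5, -12.6, -17.4, -27.9, 0, 0], [255, -5, -12.6, -17.4, -27.9, 0, 0], [255, -5, -12.6, -17.4, -27.9, 0, 0], [255, -5, -12.6, -17.4, -27.9, 0, 0], [255, -5, -12.6, -17.4, -27.9, 0, 0], [255, -5, -12.6, -17.4, -27.9, 0, 0]]])

```text
time: 6.2
tool_pos: [594.4, 188.7, 195.4]
tcp_rot: [94.3, 89.6, -150.8]
ft_force: [-0.4, 0.6, -0.3]
finger_gap: 9.2
```

Run:
```python
from h import *
from bench import r
print(jaw(r.sense()))
rel([604,187,200],down(114.8)); p,*_=snap("wrist","w4")
```

```text
114.84052832651604
t 6.2 pos [594.4 188.7 195.4] shift cm [-0.46 -0.79 -0.56] rotvec [ 0.04 -0.03 -0.41]
```

View pics/w4.png

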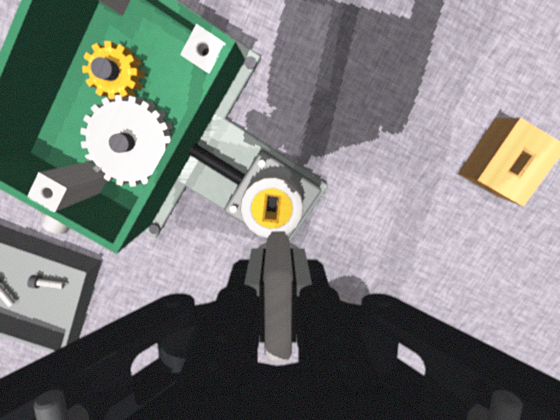

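Run:
```python
from h import *
p,d,K,T=load("w4.npz")
crop(p,225,160,325,260,8,"pics/w4k.png")
hsv=cv2.cvtColor(p,cv2.COLOR_RGB2HSV)
m=((hsv[...,0]>15)&(hsv[...,0]<32)&(hsv[...,1]>120)&(hsv[...,2]>120)).astype(np.uint8); m[:170]=0;m[245:]=0;m[:,:235]=0;m[:,310:]=0
cs=cv2.findContours(m,0,2)[0]; c=max(cs,key=cv2.contourArea); (e0,ax,an)=cv2.fitEllipse(cv2.convexHull(c)); print('brass',e0,ax, plane(e0,K,T,60))
print('thr',plane([(202.5,49),(47,190.5)],K,T,85))
```

```text
brass (271.411865234375, 207.88153076171875) (39.1324462890625, 40.87070083618164) [[602.97848494 187.4277369   60.        ]]
thr [[516.37506968  97.45774198  85.        ]
 [654.76862829  28.83473671  85.        ]]
```

View pics/w4k.png

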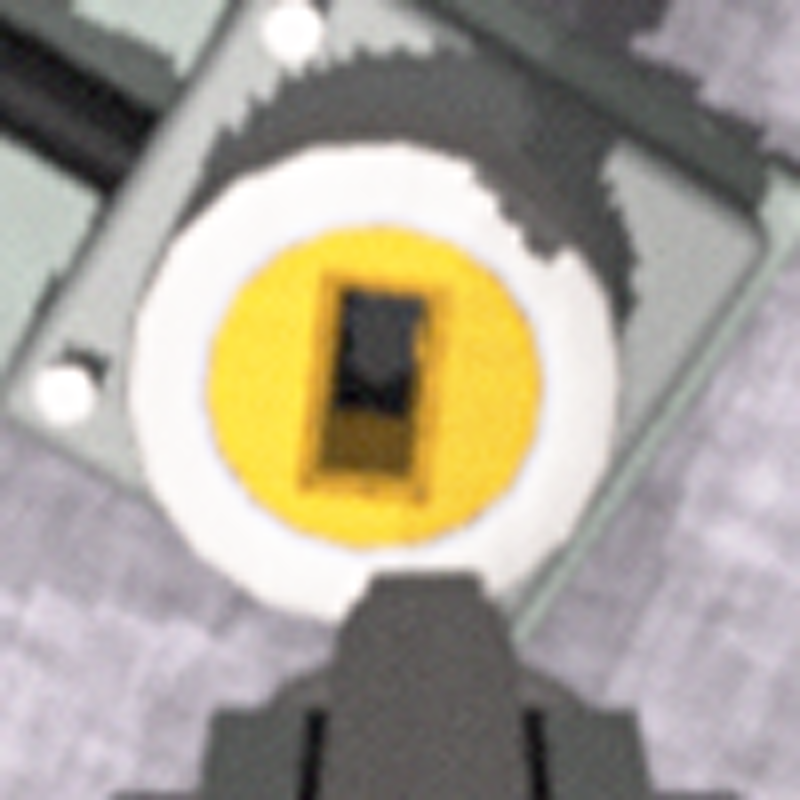

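Run:
```python
from h import *
from bench import r
p,d,K,T=load("w4.npz")
f=lambda pts:np.array([225,160])+np.array(pts)/8-.44
for P in ([(325,272),(450,290),(425,503),(300,485)],[(340,290),(430,298),(410,475),(320,468)]):
    b=plane(f(P),K,T,60); e=(b[0]+b[1]-b[2]-b[3])/2; g=(b[1]+b[2]-b[0]-b[3])/2
    print(b.mean(0).round(1),np.linalg.norm(e).round(1),np.linalg.norm(g).round(1),'yaw',np.degrees(np.arctan2(e[1],e[0])),np.degrees(np.arctan2(g[1],g[0])))
C=cloud(d,K,T)
for v in range(228,262,3): print(v,C[v,273:285:3].round(0).tolist(), np.round((C[v,273:285:3]-T[:3,3])@T[:3,:3][:,2])) if v<234 else print(v,C[v,278].round(1))
s=r.sense();print(s['tool_pos'],jaw(s)); M=Rs(s).as_matrix(); print(M.round(4)); print('cam in tool',M.T@(T[:3,3]-s['tool_pos']))
tt=plane(f([(376,575),(484,577)]),K,T,s['tool_pos'][2]-38); print('tip edge',tt,(tt.mean(0)-s['tool_pos'])@M)
```

```text
[603.2 187.5  60. ] 22.8 13.0 yaw -161.9005914433102 106.39130547028108
[602.7 187.3  60. ] 19.0 9.3 yaw -161.64714841503755 109.94103478833313
228 [[618.0, 196.0, 60.0], [617.0, 198.0, 61.0], [616.0, 200.0, 60.0], [615.0, 202.0, 61.0]] [292. 290. 292. 291.]
231 [[589.0, 184.0, 163.0], [588.0, 186.0, 164.0], [588.0, 187.0, 164.0], [587.0, 188.0, 164.0]] [184. 184. 184. 184.]
234 [580.4 182.9 193.8]
237 [580.2 182.8 198.7]
240 [580.4 182.9 201.8]
243 [580.  182.8 206.5]
246 [580.4 182.9 208.7]
249 [580.1 182.8 213. ]
252 [580.4 182.9 215.1]
255 [580.1 182.8 218.9]
258 [580.3 182.9 221.4]
261 [580.4 182.9 223.8]
[594.47280464 189.04610011 195.63052691] 114.87973855009018
[[-5.900e-03 -9.072e-01 -4.207e-01]
 [-3.600e-03 -4.207e-01  9.072e-01]
 [-1.000e+00  6.900e-03 -8.000e-04]]
cam in tool [-142.64047451   64.98208535    0.28219297]
tip edge [[591.60510002 184.26710618 157.63052691]
 [588.64454103 190.99810429 157.63052691]] [38.02982207  4.27822433  0.5765097 ]
```

Run:
```python
from h import *
rel([600.8,186.1,115],down(108.2))
```

```text
t 6.25 pos [594.5 189.  195.6] shift cm [ 8.06 -0.51 -0.53] rotvec [ 6.68 -0.07 -0.39]
```

Request:
servo_tool(commands=[[[255, 4, -0.5, -0.5, 6.7, 0, 0], [255, 8, -0.5, -0.5, 6.7, 0, 0], [255, 8, -0.5, -0.5, 6.7, 0, 0], [255, 8, -0.5, -0.5, 6.7, 0, 0], [255, 8, -0.5, -0.5, 6.7, 0, 0], [255, 8, -0.5, -0.5, 6.7, 0, 0], [255, 8, -0.5, -0.5, 6.7, 0, 0]]])

```text
time: 6.95
tool_pos: [603.3, 185.9, 119.2]
tcp_rot: [155.0, 89.9, -96.9]
ft_force: [0.2, -0.6, -0.7]
finger_gap: 9.5
```

Run:
```python
from h import *
from bench import r
rel([600.8,186.1,115],down(108.2)); p,d,K,T=snap("wrist","w5"); crop(p,200,160,360,290,5,"pics/w5k.png")
```

```text
t 6.95 pos [603.3 185.9 119.2] shift cm [0.42 0.23 0.1 ] rotvec [-0.07 -0.13 -0.06]
```

View pics/w5k.png

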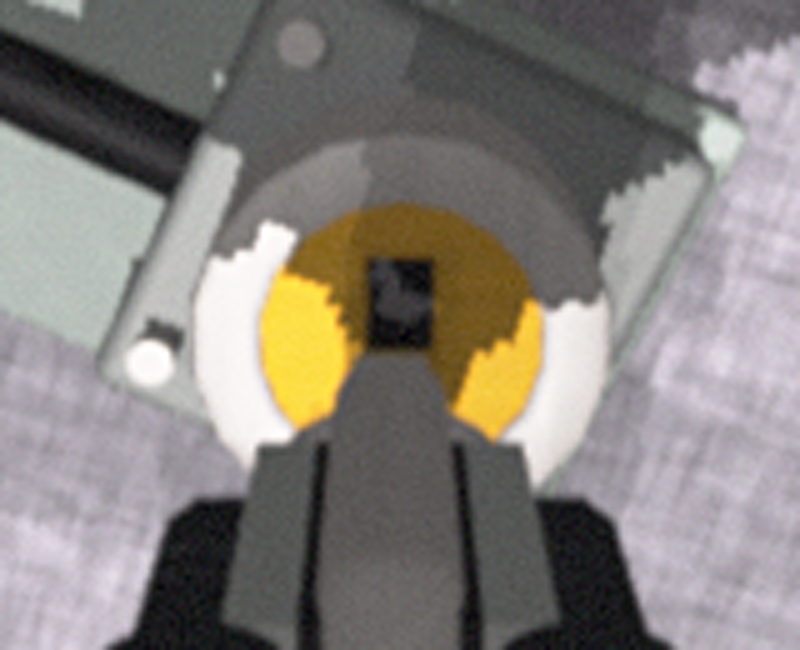

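Request:
servo_tool(commands=[[[255, 1, 0, 0, 0, 0, 0], [255, 1, 0, 0, 0, 0, 0], [255, 1, 0, 0, 0, 0, 0], [255, 1, 0, 0, 0, 0, 0]]])

```text
time: 7.4
tool_pos: [601.8, 185.4, 106.6]
tcp_rot: [110.6, 89.7, -141.3]
ft_force: [0.1, 0.1, -1.2]
finger_gap: 9.3
```

Run:
```python
from h import *
from bench import r
rel([600.8,186.1,105],down(108.2)); p,d,K,T=snap("wrist","w6"); crop(p,200,160,360,290,5,"pics/w6k.png")
s=r.sense(); M=Rs(s).as_matrix()
C=cloud(d,K,T); hsv=cv2.cvtColor(p,cv2.COLOR_RGB2HSV)
m=((hsv[...,0]>13)&(hsv[...,0]<32)&(hsv[...,1]>120)&(hsv[...,2]>60)).astype(np.uint8); m[:170]=0;m[:,:235]=0;m[:,330:]=0;m[262:]=0
c=max(cv2.findContours(m,0,2)[0],key=cv2.contourArea); hull=cv2.convexHull(c)[:,0]; P=plane(hull,K,T,60)[:,:2]
A=np.c_[2*P,np.ones(len(P))]; x=np.linalg.lstsq(A,(P**2).sum(1),rcond=None)[0]; print('brass',x[:2],np.sqrt(x[2]+x[0]**2+x[1]**2))
for v in range(220,300,4): print(v,((C[v,272:288:5]-s['tool_pos'])@M).round(1).tolist())
```

```text
t 7.4 pos [601.8 185.4 106.6] shift cm [0.16 0.08 0.1 ] rotvec [-0.1  -0.11 -0.29]
brass [603.34246439 187.5845242 ] 16.947525000734768
220 [[71.8, 0.8, -3.2], [72.5, 0.6, 0.0], [71.8, 0.8, 3.2], [72.6, 0.6, 6.5]]
224 [[72.1, -2.0, -3.2], [72.6, -2.1, 0.0], [71.2, -1.7, 3.2], [72.3, -2.1, 6.5]]
228 [[71.6, -4.5, -3.2], [71.4, -4.5, 0.0], [71.1, -4.4, 3.2], [72.5, -4.8, 6.5]]
232 [[30.5, 6.6, -2.5], [4.6, 15.4, 0.2], [3.6, 15.7, 2.4], [73.0, -7.7, 6.5]]
236 [[-1.2, 15.5, -1.9], [-1.4, 15.6, 0.2], [-1.5, 15.6, 2.3], [0.7, 14.9, 4.5]]
240 [[-6.1, 15.5, -1.9], [-6.9, 15.8, 0.2], [-6.9, 15.8, 2.3], [-4.1, 14.8, 4.4]]
244 [[-10.7, 15.5, -1.8], [-10.8, 15.5, 0.2], [-10.7, 15.5, 2.2], [-8.5, 14.6, 4.3]]
248 [[-15.8, 15.7, -1.7], [-15.3, 15.5, 0.2], [-15.0, 15.4, 2.2], [-13.4, 14.8, 4.2]]
252 [[-19.9, 15.7, -1.6], [-18.8, 15.3, 0.2], [-19.9, 15.7, 2.1], [-16.9, 14.5, 4.1]]
256 [[-23.9, 15.8, -1.6], [-24.1, 15.9, 0.2], [-23.8, 15.7, 2.1], [-21.1, 14.6, 4.0]]
260 [[-27.8, 15.9, -1.5], [-27.4, 15.7, 0.3], [-27.2, 15.6, 2.0], [-25.0, 14.7, 3.9]]
264 [[-30.6, 15.6, -1.5], [-31.0, 15.7, 0.3], [-30.6, 15.6, 2.0], [-29.9, 15.3, 3.7]]
268 [[-33.7, 15.5, -1.4], [-34.0, 15.6, 0.3], [-34.4, 15.8, 1.9], [-32.6, 15.0, 3.7]]
272 [[-35.8, 15.0, -1.4], [-35.6, 14.9, 0.3], [-36.5, 15.3, 1.9], [-35.9, 15.0, 3.6]]
276 [[-36.2, 13.7, -1.4], [-35.8, 13.6, 0.3], [-36.8, 14.1, 1.9], [-36.6, 13.9, 3.6]]
280 [[-36.9, 12.6, -1.4], [-36.9, 12.6, 0.3], [-37.7, 13.0, 1.9], [-35.9, 12.1, 3.6]]
284 [[-36.6, 11.0, -1.4], [-36.7, 11.1, 0.3], [-37.4, 11.5, 1.9], [-36.5, 11.0, 3.6]]
288 [[-37.1, 9.8, -1.4], [-37.1, 9.8, 0.3], [-37.6, 10.1, 1.9], [-36.6, 9.6, 3.6]]
292 [[-38.3, 9.0, -1.4], [-37.3, 8.5, 0.3], [-37.0, 8.3, 1.9], [-36.9, 8.3, 3.6]]
296 [[-36.9, 6.7, -1.4], [-36.7, 6.7, 0.3], [-36.5, 6.6, 2.0], [-36.0, 6.3, 3.7]]
```

View pics/w6k.png

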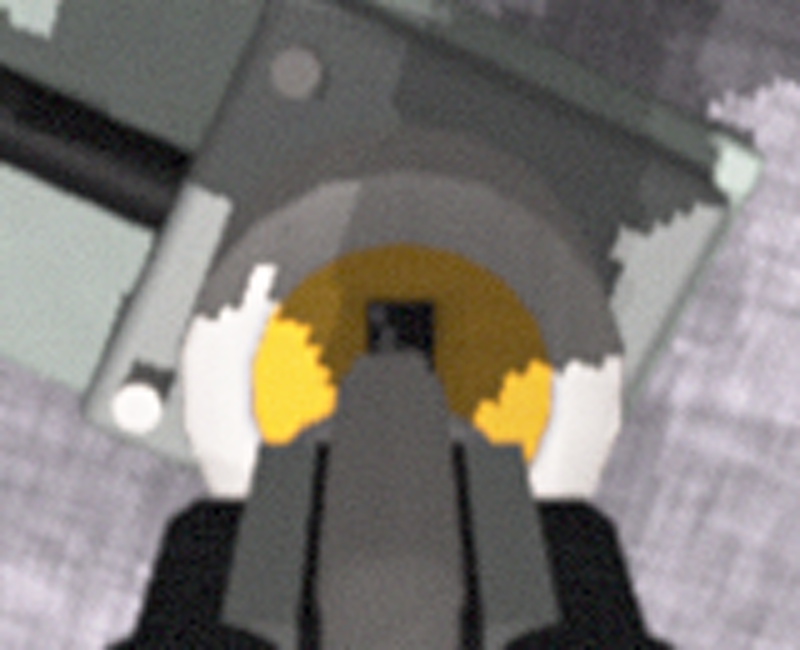

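Request:
servo_tool(commands=[[[255, 0.4, 0.03, 0.07, 0, -0.1, -0.2], [255, 0.8, 0.03, 0.07, 0, -0.1, -0.2], [255, 0.8, 0.03, 0.07, 0, -0.1, -0.2], [255, 1.2, 0.03, 0.07, 0, -0.1, -0.2], [255, 1.4, 0.03, 0.07, 0, -0.1, -0.2], [255, 1.6, 0.03, 0.07, 0, -0.1, -0.2], [255, 1.8, 0.03, 0.07, 0, -0.1, -0.2], [255, 1.8, 0.03, 0.07, 0, -0.1, -0.2]]])

```text
time: 8.25
tool_pos: [601.2, 185.9, 88.5]
tcp_rot: [96.7, 89.9, -155.2]
ft_force: [-0.2, 0.7, -0.2]
finger_gap: 9.5
```

Run:
```python
from h import *
from bench import r
rel([601,186.1,71.4],down(108.2)); s=r.sense(); print(s['ft_force'],s['wrist_torque']); p,d,K,T=snap("wrist","w7"); crop(p,200,160,360,290,5,"pics/w7k.png")
```

```text
t 8.25 pos [601.2 185.9  88.5] shift cm [1.71 0.01 0.03] rotvec [-0.09 -0.01 -0.09]
[-0.17109256  0.72711042 -0.19804917] [ 0.015631    0.02397656 -0.02262955]
```

View pics/w7k.png

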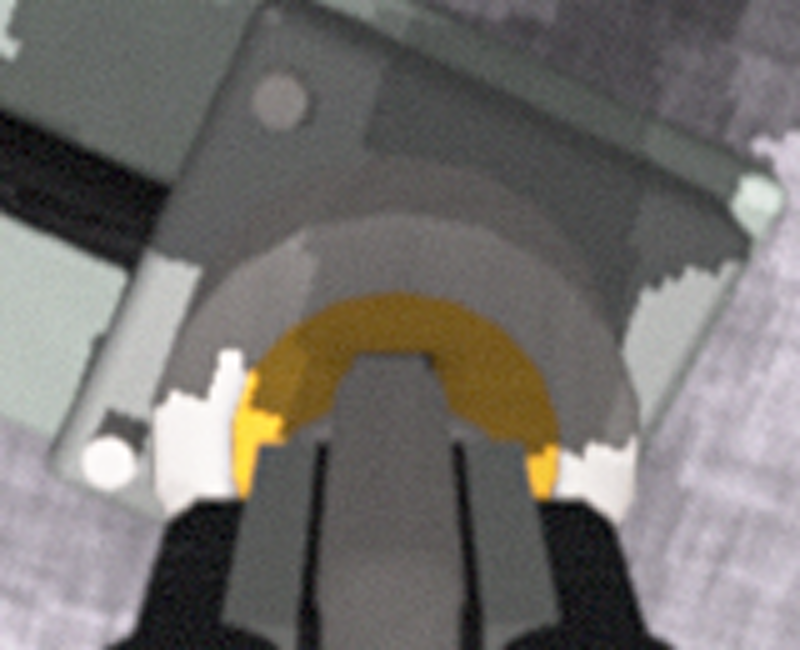

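Request:
servo_tool(commands=[[[255, 0.3, 0, 0.03, 0, 0, 0], [255, 0.6, 0, 0.03, 0, 0, 0], [255, 0.9, 0, 0.03, 0, 0, 0], [255, 1.2, 0, 0.03, 0, 0, 0], [255, 1.5, 0, 0.03, 0, 0, 0], [255, 1.7, 0, 0.03, 0, 0, 0], [255, 1.7, 0, 0.03, 0, 0, 0]]])

```text
time: 9.0
tool_pos: [601.0, 186.1, 71.3]
tcp_rot: [95.5, 89.9, -156.4]
ft_force: [0.6, -0.5, -1.1]
finger_gap: 9.2
```

Run:
```python
from h import *
from bench import r
rel([601,186.1,71.4],down(108.2)); s=r.sense(); print(s['ft_force'],s['wrist_torque']); p,d,K,T=snap("wrist","w8"); crop(p,200,160,360,290,5,"pics/w8k.png")
```

```text
t 9.0 pos [601.  186.1  71.3] shift cm [-0.01  0.   -0.  ] rotvec [-0.09 -0.01 -0.1 ]
[ 0.62613114 -0.50947481 -1.12971129] [-0.04283586  0.01734937 -0.01776808]
```

View pics/w8k.png

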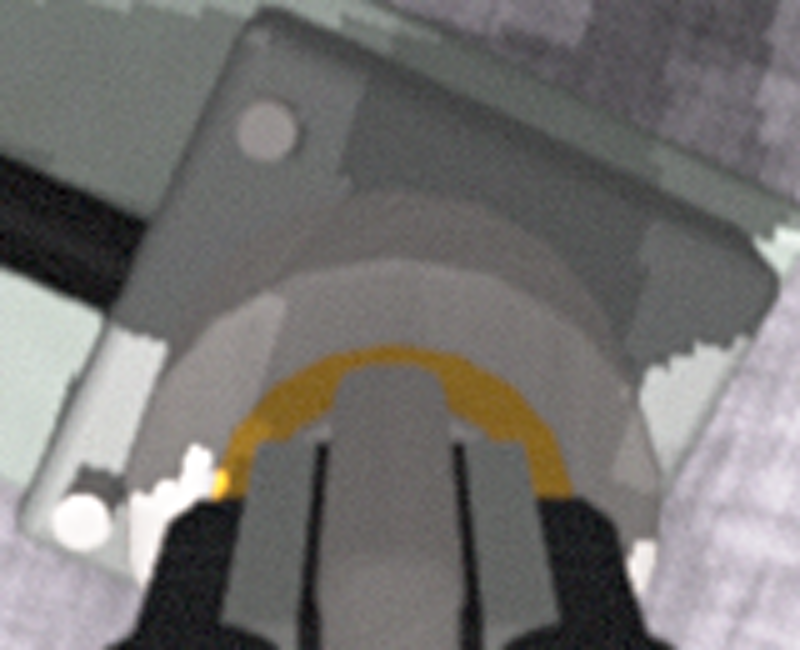

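Request:
servo_tool(commands=[[[255, 0.1, 0, 0, 0, 0, 0], [255, 0.15, 0, 0, 0, 0, 0], [255, 0.2, 0, 0, 0, 0, 0], [255, 0.2, 0, 0, 0, 0, 0]]])

```text
time: 9.45
tool_pos: [601.6, 186.2, 70.7]
tcp_rot: [124.4, 90.0, -127.5]
ft_force: [-2.9, -1.0, 4.8]
finger_gap: 9.1
```

Request:
servo_tool(commands=[[[255, 0, 0.004, 0.022, 5, 0, 0], [255, 0, 0.007, 0.044, 10, 0, 0], [255, 0, 0.007, 0.067, 15, 0, 0], [255, 0, 0.005, 0.089, 20, 0, 0], [255, 0, 0.002, 0.111, 25, 0, 0], [255, 0, -0.003, 0.133, 30, 0, 0], [255, 0, -0.011, 0.154, 35, 0, 0], [255, 0, -0.02, 0.175, 40, 0, 0]]], force=90)

```text
time: 10.25
tool_pos: [601.5, 188.0, 70.8]
tcp_rot: [-124.0, 90.0, -56.1]
ft_force: [-1.8, 0.7, 3.9]
finger_gap: 9.0
```

Run:
```python
from h import *
from bench import r
s=r.sense(); print(s['tool_pos'],jaw(s),s['ft_force'],s['wrist_torque'],s['joint_pos'].round(1)); p,d,K,T=snap("wrist","w9"); crop(p,200,160,360,290,5,"pics/w9k.png")
```

```text
[601.45844418 188.04726332  70.78775574] 67.91134121514614 [-1.82326692  0.71155411  3.94439179] [-0.08305723  0.29294129  0.05834339] [ 12.7  19.2  89.   -0.   71.8 -55.2]
```

View pics/w9.png

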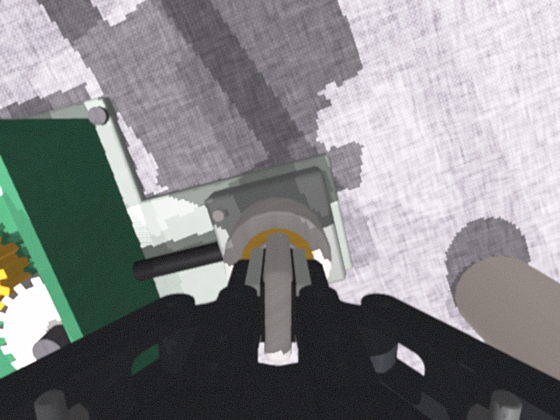

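Request:
servo_tool(commands=[[[255, 0, 0.002, 0.018, 5, 0, 0], [255, 0, 0.002, 0.035, 10, 0, 0], [255, 0, 0.001, 0.053, 15, 0, 0], [255, 0, -0.002, 0.07, 20, 0, 0], [255, 0, -0.005, 0.083, 24, 0, 0], [255, 0, -0.005, 0.083, 24, 0, 0]]])

```text
time: 10.9
tool_pos: [602.0, 188.8, 70.8]
tcp_rot: [-69.3, 90.0, -25.1]
ft_force: [-0.5, 0.0, 6.0]
finger_gap: 9.1
```

Run:
```python
from h import *
from bench import r
s=r.sense(); print(s['tool_pos'],jaw(s),s['ft_force'],s['wrist_torque'])
```

```text
[601.97777758 188.76883801  70.80181778] 44.12219835863389 [-0.47686179  0.03788521  6.02822951] [-0.10894463  0.21665712 -0.09567455]
```

Request:
servo_tool(commands=[[[255, 0, 0, 0.01, 3, 0, 0], [255, 0, 0, 0.018, 5, 0, 0], [255, 0, 0, 0.018, 5, 0, 0], [255, 0, 0, 0.018, 5, 0, 0]]])

```text
time: 11.3
tool_pos: [602.1, 188.9, 70.8]
tcp_rot: [-64.8, 90.0, -25.5]
ft_force: [-0.9, 0.4, 5.9]
finger_gap: 8.8
```

Run:
```python
from h import *
from bench import r
s=r.sense(); print(s['tool_pos'],jaw(s),s['ft_force'],s['wrist_torque'])
```

```text
[602.09269122 188.9028596   70.79695036] 39.289069185440034 [-0.88358508  0.35640977  5.88402146] [-0.05433906  0.26337122 -0.07802011]
```

Request:
servo_tool(commands=[[[255, 0, 0, 0.01, 3, 0, 0], [255, 0, 0, 0.01, 3, 0, 0], [255, 0, 0, 0.01, 3, 0, 0]]])

```text
time: 11.6
tool_pos: [602.2, 189.0, 70.8]
tcp_rot: [-62.4, 90.0, -26.1]
ft_force: [-1.4, -0.6, 5.5]
finger_gap: 9.1
```

Run:
```python
from h import *
from bench import r
s=r.sense(); print(s['tool_pos'],jaw(s),s['ft_force'],s['wrist_torque']); p,d,K,T=snap("wrist","w10"); crop(p,200,160,360,360,4,"pics/w10k.png")
s=r.sense();print(s['wrist_torque'])
p,d,K,T=snap("scene","sc10"); crop(p,330,180,430,270,7,"pics/sc10k.png")
```

```text
[602.1702568  188.99105683  70.82552245] 36.301180564622854 [-1.39214042 -0.62223998  5.49842524] [-0.07800788  0.21988613  0.17590211]
[-0.06501403  0.2442344   0.18507381]
```

View pics/w10k.png

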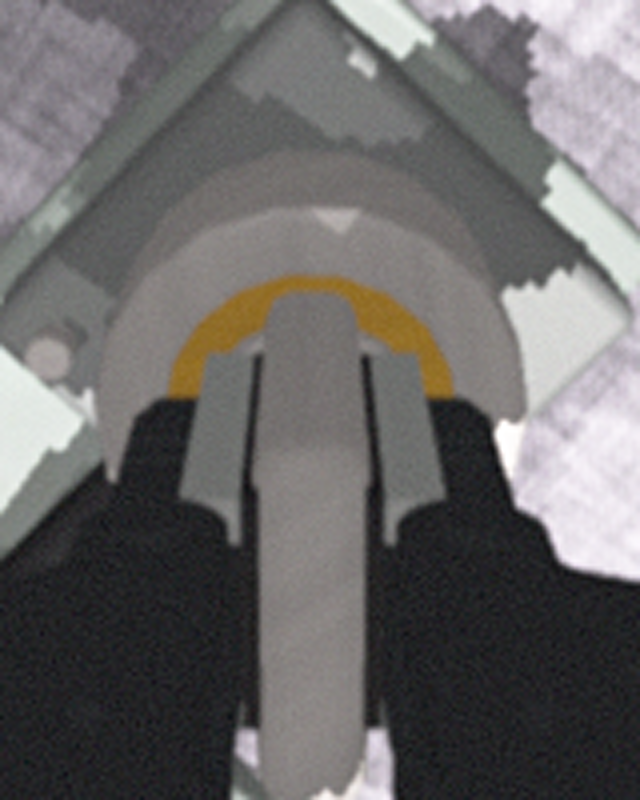

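View pics/sc10k.png

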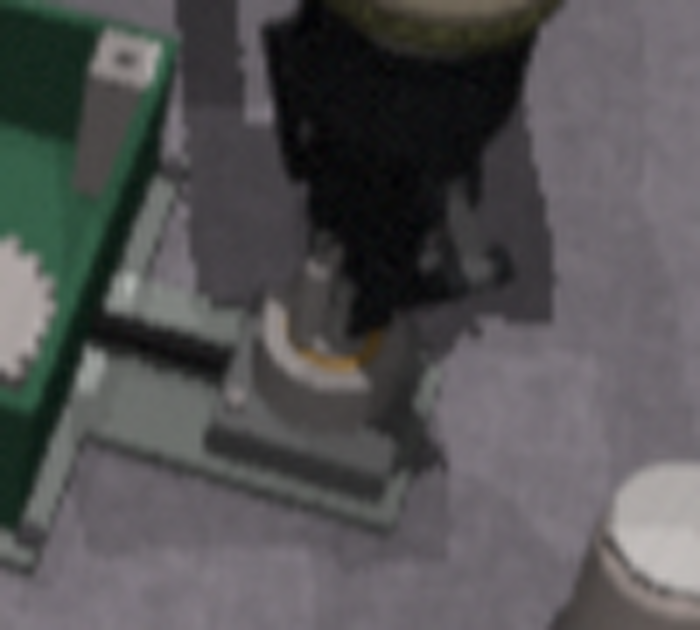

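Request:
servo_tool(commands=[[[255, 0, 0, 0.007, 2, 0, 0], [255, 0, 0, 0.007, 2, 0, 0], [255, 0, 0, 0.007, 2, 0, 0]]])

```text
time: 12.0
tool_pos: [602.2, 189.1, 70.8]
tcp_rot: [-66.7, 90.0, -32.4]
ft_force: [-0.6, -0.9, 5.7]
finger_gap: 9.0
```

Run:
```python
from h import *
from bench import r
s=r.sense(); print(s['tool_pos'],jaw(s),s['ft_force'],s['wrist_torque'])
```

```text
[602.17420565 189.08331066  70.81498551] 34.327177414611036 [-0.55781191 -0.86563566  5.73970634] [6.15552508e-05 2.79667909e-01 4.80703778e-01]
```

Request:
servo_tool(commands=[[[255, -0.05, 0, 0, -4, 0, 0], [160, -0.05, 0, 0, -4, 0, 0], [140, -0.05, 0, 0, -4, 0, 0], [140, -0.05, 0, 0, -4, 0, 0], [140, -0.05, 0, 0, -4, 0, 0], [140, -0.05, 0, 0, -4, 0, 0]]])

```text
time: 12.6
tool_pos: [601.5, 188.9, 70.2]
tcp_rot: [167.9, 89.9, -154.0]
ft_force: [0.0, -0.5, 0.1]
finger_gap: 38.8
```

Request:
servo_tool(commands=[[[140, -1, 0, 0, 0, 0, 0], [140, -3, 0, 0, 0, 0, 0], [140, -7, 0, 0, 0, 0, 0], [140, -12, 0, 0, 0, 0, 0], [140, -15, 0, 0, 0, 0, 0], [140, -15, 0, 0, 0, 0, 0], [140, -15, 0, 0, 0, 0, 0]]])

```text
time: 13.3
tool_pos: [602.4, 189.2, 222.2]
tcp_rot: [-34.9, 89.9, 3.2]
ft_force: [-0.9, -1.0, -0.9]
finger_gap: 38.6
```

Run:
```python
from h import *
from bench import r
s=r.sense(); print(s['tool_pos'],jaw(s),s['ft_force'],s['wrist_torque'],s['finger_gap']); p,d,K,T=snap("wrist","w11"); 
C=cloud(d,K,T); m=(C[...,2]>50)&(np.hypot(C[...,0]-603,C[...,1]-187)<24); P=C[m]; t=P[P[:,2]>95]; print(len(P),np.percentile(P[:,2],[5,50,95,99.5])); t=P[P[:,2]>100]; print(len(t),t.mean(0)); u,sv,vv=np.linalg.svd(t[:,:2]-t[:,:2].mean(0),full_matrices=False); print(vv[0],np.degrees(np.arctan2(vv[0,1],vv[0,0])))
v,u=np.where(m&(C[...,2]>100)); print(u.min(),u.max(),v.min(),v.max())
```

```text
[602.42564859 189.17867254 222.19988616] 38.10656819626465 [-0.89808559 -0.96767275 -0.85414418] [-0.03436262 -0.01869318  0.02223193] 38.59058748283534
12613 [ 60.72391589 300.60765065 312.42962351 320.13412188]
10888 [595.58286514 195.72015784 282.22862024]
[0.84017376 0.5423173 ] 32.841527397524516
196 350 182 419
```

View pics/w11.png

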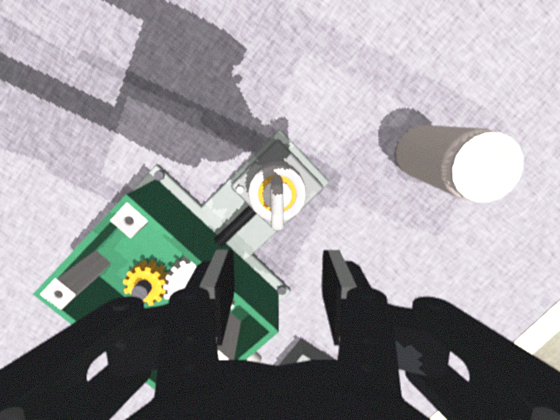

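Run:
```python
from h import *
p,d,K,T=load("w11.npz"); C=cloud(d,K,T)
m=(C[...,2]>100)&(C[...,2]<130)&(np.hypot(C[...,0]-603,C[...,1]-187)<30); t=C[m]; print(len(t),t.mean(0),np.median(t[:,2])); vv=np.linalg.svd(t[:,:2]-t[:,:2].mean(0),full_matrices=False)[2]; print(np.degrees(np.arctan2(vv[0,1],vv[0,0])))
crop(p,230,130,330,240,6,"pics/w11k.png")
print('thr b a',plane([(128,219),(58,294)],K,T,85))
```

```text
593 [602.44241912 188.58036577 107.39720829] 107.63329400397527
-50.913288598995294
thr b a [[5.15389921e+02 9.79686489e+01 8.50000000e+01]
 [5.03307513e+02 2.98338533e-01 8.50000000e+01]]
```

View pics/w11k.png

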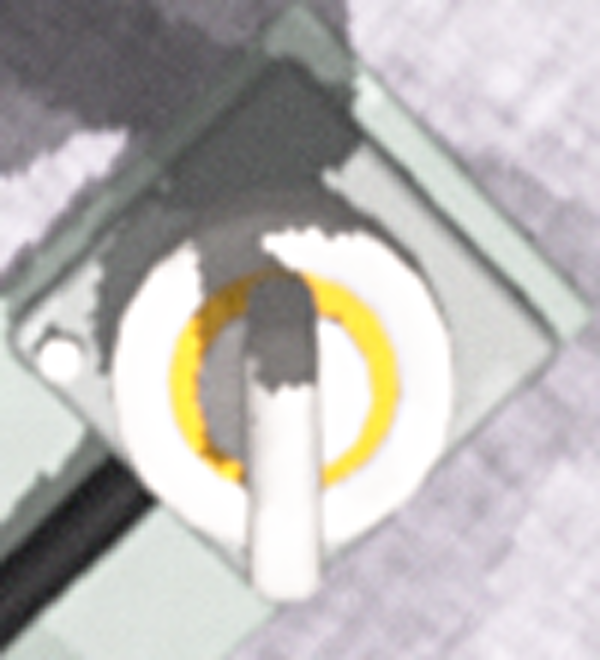

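Run:
```python
from h import *
rel([590,40,270],down(82.6))
```

```text
t 13.35 pos [601.5 188.9 220.2] shift cm [ -4.97 -11.01 -10.1 ] rotvec [-4.449e+01 -7.000e-02 -4.000e-02]
```

Request:
servo_tool(commands=[[[0, -5, -11, -10, -44.5, 0, 0], [0, -5, -11, -10, -44.5, 0, 0], [0, -5, -11, -10, -44.5, 0, 0], [0, -5, -11, -10, -44.5, 0, 0], [0, -5, -11, -10, -44.5, 0, 0], [0, -5, -11, -10, -44.5, 0, 0], [0, -5, -11, -10, -44.5, 0, 0], [0, -5, -11, -10, -44.5, 0, 0]]])

```text
time: 14.15
tool_pos: [590.3, 40.8, 268.9]
tcp_rot: [105.4, 89.8, -172.1]
ft_force: [-0.9, -1.0, -0.2]
finger_gap: 85.8
```

Run:
```python
from h import *
from bench import r
s=r.sense(); print(s['tool_pos'],jaw(s),s['qd'].round(2)); snap("wrist","w12")
```

```text
[590.27548995  40.81553575 268.86219   ] 82.51925058322836 [ 0.17 -0.27 -0.55  0.11  0.06  0.04]
```

View pics/w12.png

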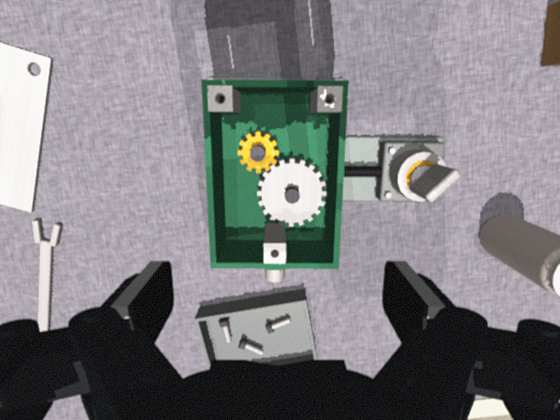

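Run:
```python
from h import *
p,d,K,T=load("w12.npz")
ims=[cv2.resize(p[v-16:v+16,u-16:u+16,::-1],(256,256),interpolation=cv2.INTER_CUBIC) for u,v in((221,98),(329,99),(275,253))]
cv2.imwrite("pics/w12t.png",np.hstack(ims))
```

```text
(no output)
```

View pics/w12t.png

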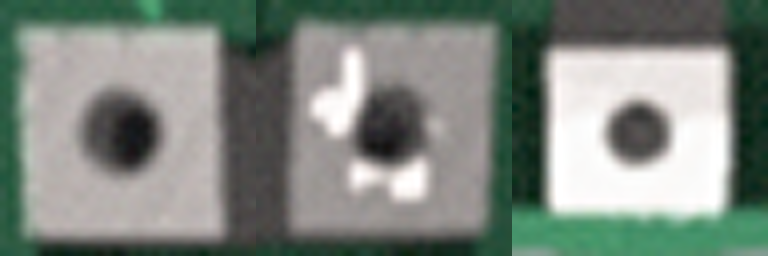

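```bash
cat >> h.py <<'E'
LOC=np.array([(-74,-49),(-74,49),(74,0.)])
def fit(P):
    """planar rigid fit of LOC to P -> centre, yaw deg, residuals"""
    P=np.asarray(P)[:,:2]; a=LOC-LOC.mean(0); b=P-P.mean(0)
    y=np.arctan2((a[:,0]*b[:,1]-a[:,1]*b[:,0]).sum(),(a*b).sum()); R=np.array([[np.cos(y),-np.sin(y)],[np.sin(y),np.cos(y)]])
    c=P.mean(0)-R@LOC.mean(0); return c,np.degrees(y),P-(LOC@R.T+c)
E
python3 - <<'E'
from h import *
p,d,K,T=load("w12.npz")
t=plane([(219.7,97.9),(329.3,98.1),(274.3,252.9)],K,T,85); print(t.round(1)); print(fit(t))
print('scene',fit([(504.,.3),(516.1,96.3),(656.2,28.7)]))
print('cover scene',fit([(400,-296.8),(441.3,-208.8),(555.6,-314.4)]))
rel([488,-283,250],down(65.5))
E
```

```text
[[5.028e+02 2.000e-01 8.500e+01]
 [5.157e+02 9.730e+01 8.500e+01]
 [6.558e+02 2.890e+01 8.500e+01]]
(array([582.56797361,  38.8490209 ]), np.float64(-7.666708656713289), array([[ 0.1021616 ,  0.06584435],
       [-0.03906839, -0.0319369 ],
       [-0.06309321, -0.03390745]]))
scene (array([583.22081023,  38.53567503]), np.float64(-7.526581703960133), array([[ 0.55994168,  0.64917579],
       [-0.17670076, -0.50647567],
       [-0.38324093, -0.14270013]]))
cover scene (array([ 488.04608652, -283.63444682]), np.float64(-24.68395930613351), array([[-0.34480423,  0.4537377 ],
       [ 0.02915031, -0.59152497],
       [ 0.31565392,  0.13778727]]))
t 14.2 pos [590.4  40.9 269.1] shift cm [  1.96   5.94 -33.44] rotvec [17.04 -0.08 -0.16]
```

Request:
servo_tool(commands=[[[0, 2, 6, -33.4, 17, 0, 0], [0, 2, 6, -33.4, 17, 0, 0], [0, 2, 6, -33.4, 17, 0, 0], [0, 2, 6, -33.4, 17, 0, 0], [0, 2, 6, -33.4, 17, 0, 0], [0, 2, 6, -33.4, 17, 0, 0], [0, 2, 6, -33.4, 17, 0, 0], [0, 2, 6, -33.4, 17, 0, 0]]])

```text
time: 15.0
tool_pos: [486.2, -286.8, 249.6]
tcp_rot: [137.6, 89.8, -157.1]
ft_force: [-0.1, 0.6, 0.1]
finger_gap: 85.0
```

Request:
servo_tool(commands=[[[0, 0, 0, 0, 0, 0, 0], [0, 0, 0, 0, 0, 0, 0], [0, 0, 0, 0, 0, 0, 0]]])

```text
time: 15.3
tool_pos: [489.1, -281.4, 250.8]
tcp_rot: [135.9, 90.0, -158.4]
ft_force: [-0.3, -0.5, -0.1]
finger_gap: 85.4
```

Run:
```python
from h import *
from bench import r
s=r.sense(); print(s['tool_pos'],jaw(s),s['qd'].round(2)); snap("wrist","w13")
```

```text
[ 489.11110927 -281.43900681  250.76825135] 65.70426347077716 [ 0.11 -0.13 -0.16 -0.17  0.02 -0.2 ]
```

View pics/w13.png

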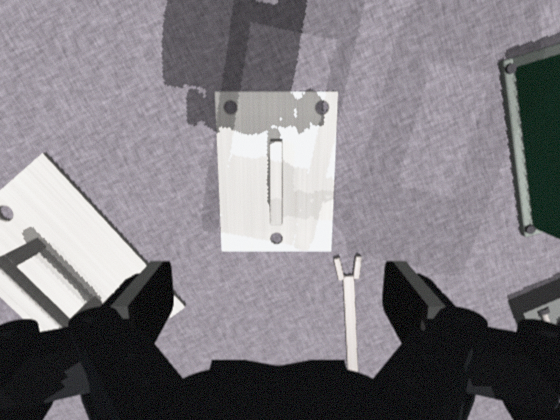

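Run:
```python
from h import *
p,d,K,T=load("w13.npz")
ims=[cv2.resize(p[v-16:v+16,u-16:u+16,::-1],(256,256),interpolation=cv2.INTER_CUBIC) for u,v in((230,107),(322,107),(277,238))]
cv2.imwrite("pics/w13t.png",np.hstack(ims))
crop(p,245,120,310,255,4.4,"pics/w13h.png")
C=cloud(d,K,T); m=(C[...,2]>52)&(C[...,2]<62)&(np.hypot(C[...,0]-488,C[...,1]+283)<60); t=C[m]; print(len(t),t.mean(0)); vv=np.linalg.svd(t[:,:2]-t[:,:2].mean(0),full_matrices=False)[2]; print(np.degrees(np.arctan2(vv[0,1],vv[0,0]))); q=(t[:,:2]-t[:,:2].mean(0))@vv.T; print(q.min(0),q.max(0))
```

```text
1135 [ 485.55765555 -281.80363719   56.83701583]
-23.846316589618535
[-40.05132878  -6.72155091] [43.63622535  6.37425416]
```

View pics/w13t.png

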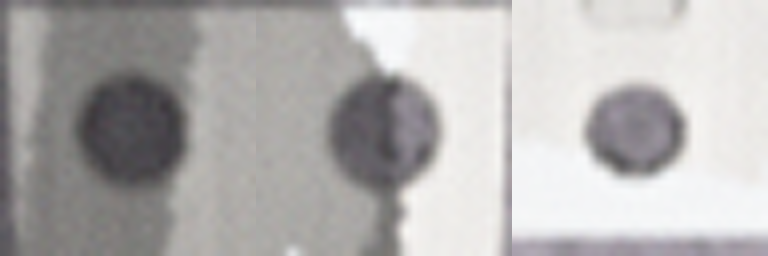

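Run:
```python
from h import *
p,d,K,T=load("w13.npz")
t=plane([(229.9,106.8),(321.6,106.9),(275.9,237.9)],K,T,5); print(t.round(1)); c,y,e=fit(t); print(c,y,e.round(2))
rel([c[0],c[1],110],down(90+y))
```

```text
[[ 399.9 -297.1    5. ]
 [ 440.3 -207.8    5. ]
 [ 555.1 -313.4    5. ]]
[ 487.6140323  -282.94954032] -24.32195318873716 [[-0.07  0.04]
 [-0.02 -0.02]
 [ 0.09 -0.02]]
t 15.35 pos [ 489.1 -281.5  250.8] shift cm [14.08  0.07 -0.19] rotvec [ 0.04 -0.04 -0.03]
```

View pics/w13h.png

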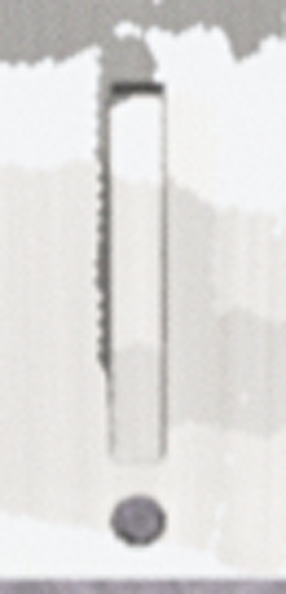

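Request:
servo_tool(commands=[[[0, 5, 0.1, -0.2, 0, 0, 0], [0, 10, 0.1, -0.2, 0, 0, 0], [0, 14, 0.1, -0.2, 0, 0, 0], [0, 14, 0.1, -0.2, 0, 0, 0], [0, 14, 0.1, -0.2, 0, 0, 0], [0, 14, 0.1, -0.2, 0, 0, 0]]])

```text
time: 15.95
tool_pos: [488.6, -285.1, 114.1]
tcp_rot: [-113.3, 89.7, -47.6]
ft_force: [0.2, 0.2, 0.8]
finger_gap: 85.3
```

Run:
```python
from h import *
rel([487.6,-282.95,31],down(65.7))
```

```text
t 15.95 pos [ 488.6 -285.1  114.1] shift cm [8.31 0.22 0.17] rotvec [-0.05 -0.1   0.23]
```

Request:
servo_tool(commands=[[[0, 4, 0.1, 0.05, 0, 0, 0], [0, 7.2, 0.1, 0.05, 0, 0, 0], [0, 7.9, 0.1, 0.05, 0, 0, 0], [0, 7.9, 0.1, 0.05, 0, 0, 0], [0, 7.9, 0.1, 0.05, 0, 0, 0], [0, 7.9, 0.1, 0.05, 0, 0, 0]]])

```text
time: 16.55
tool_pos: [487.7, -284.7, 34.6]
tcp_rot: [-114.7, 89.8, -49.1]
ft_force: [0.2, 0.1, 0.2]
finger_gap: 85.7
```

Run:
```python
from h import *
rel([487.6,-282.95,31],down(65.7))
```

```text
t 16.55 pos [ 487.7 -284.7   34.6] shift cm [0.36 0.08 0.16] rotvec [-0.09 -0.1   0.22]
```

Request:
servo_tool(commands=[[[0, 0.2, 0.05, 0.12, 0, 0, 0], [0, 0.2, 0.05, 0.12, 0, 0, 0], [200, 0.2, 0.05, 0.12, 0, 0, 0], [255, 0.2, 0.05, 0.12, 0, 0, 0], [255, 0.2, 0.05, 0.12, 0, 0, 0], [255, 0.2, 0.05, 0.12, 0, 0, 0], [255, 0.2, 0.05, 0.12, 0, 0, 0], [255, 0.2, 0.05, 0.12, 0, 0, 0]]], force=100)

```text
time: 17.35
tool_pos: [486.0, -282.2, 29.9]
tcp_rot: [157.0, 89.9, -137.4]
ft_force: [-0.2, -0.3, 1.9]
finger_gap: 11.5
```

Request:
servo_tool(commands=[[[255, 0, 0, 0, 0, 0, 0], [255, 0, 0, 0, 0, 0, 0], [255, 0, 0, 0, 0, 0, 0]]])

```text
time: 17.65
tool_pos: [486.0, -282.2, 29.9]
tcp_rot: [160.1, 89.9, -134.2]
ft_force: [-0.6, -0.0, 4.1]
finger_gap: 11.1
```

Run:
```python
from h import *
from bench import r
rel([487.6,-282.95,31],down(65.7)); s=r.sense(); print(s['ft_force'],s['finger_gap'],jaw(s))
```

```text
t 17.65 pos [ 486.  -282.2   29.9] shift cm [-0.11 -0.18  0.  ] rotvec [-0.09 -0.06 -0.02]
[-6.07961921e-01 -2.57084684e-03  4.11467922e+00] 11.127972034612323 65.60755428312089
```

Request:
servo_tool(commands=[[[255, -1, 0, 0, 0, 0, 0], [255, -3, 0, 0, 0, 0, 0], [255, -6, 0, 0, 0, 0, 0], [255, -10, 0, 0, 0, 0, 0], [255, -13, 0, 0, 0, 0, 0], [255, -15, 0, 0, 0, 0, 0], [255, -15, 0, 0, 0, 0, 0], [255, -15, 0, 0, 0, 0, 0]]])

```text
time: 18.45
tool_pos: [485.8, -281.9, 179.2]
tcp_rot: [135.7, 89.9, -158.7]
ft_force: [1.0, 0.2, -4.0]
finger_gap: 11.0
```

Run:
```python
from h import *
from bench import r
s=r.sense(); print(s['ft_force'],s['finger_gap'],jaw(s)); p,*_=snap("wrist","w14"); rel([582.6,38.85,185],down(82.3))
```

```text
[ 1.01203586  0.20732325 -4.03179228] 10.972759332658242 65.60600490890926
t 18.5 pos [ 485.2 -281.4  178. ] shift cm [-0.7   4.36 33.19] rotvec [-16.69   0.    -0.17]
```

View pics/w14.png

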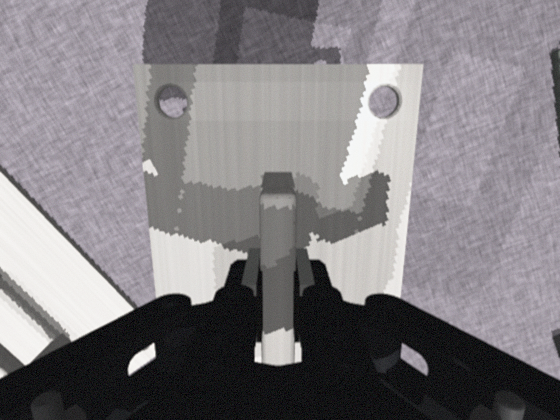

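Request:
servo_tool(commands=[[[255, -0.5, 0.5, 3, -2, 0, 0], [255, -0.7, 1.2, 7, -4, 0, 0], [255, -0.7, 2, 12, -7, 0, 0], [255, -0.7, 2.5, 17, -10, 0, 0], [255, -0.7, 3, 22, -12, 0, 0], [255, -0.7, 3.6, 27, -14, 0, 0], [255, -0.7, 4, 31, -16, 0, 0], [255, -0.7, 4.3, 33.2, -16.7, 0, 0]]])

```text
time: 19.3
tool_pos: [583.0, 41.7, 183.7]
tcp_rot: [91.4, 89.7, 173.9]
ft_force: [-0.2, 0.1, -2.8]
finger_gap: 11.3
```

Request:
servo_tool(commands=[[[255, 0, 0, 0, 0, 0, 0], [255, 0, 0, 0, 0, 0, 0], [255, 0, 0, 0, 0, 0, 0], [255, 0, 0, 0, 0, 0, 0]]])

```text
time: 19.7
tool_pos: [583.5, 36.9, 185.8]
tcp_rot: [119.4, 89.9, -158.4]
ft_force: [-0.4, -0.1, -2.4]
finger_gap: 11.3
```

Run:
```python
from h import *
from bench import r
s=r.sense(); print(s['ft_force'],s['finger_gap'],jaw(s),s['qd'].round(1)); p,*_=snap("wrist","w15"); rel([582.6,38.85,185],down(82.3))
```

```text
[-0.37697955 -0.08710501 -2.44701251] 11.349369571882281 82.21513751303634 [-0.1 -0.3 -0.3  0.   0.  -0.1]
t 19.75 pos [583.6  36.9 186.1] shift cm [0.11 0.13 0.18] rotvec [-0.09 -0.05 -0.08]
```

View pics/w15.png

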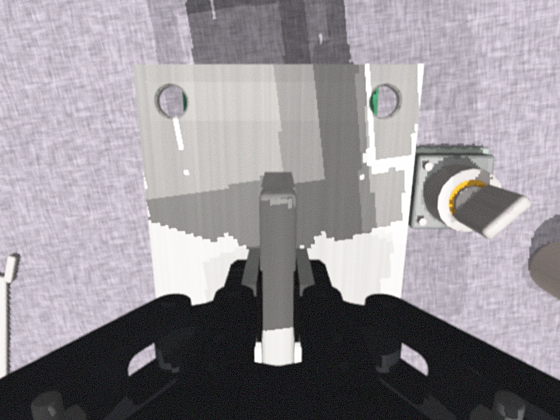

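```bash
cat > holes.py <<'E'
from h import *
import sys
def run(name,tp,jy):
    p,d,K,T=load(name+".npz"); C=cloud(d,K,T)
    ims=[]
    for u,v in((172,101),(384,101)):
        ims.append(cv2.resize(p[v-24:v+24,u-24:u+24,::-1],(384,384),interpolation=cv2.INTER_CUBIC))
    cv2.imwrite(f"pics/{name}h.png",np.hstack(ims))
    # plate plane from depth
    S=np.vstack([C[75:90,190:360].reshape(-1,3),C[120:190,180:240].reshape(-1,3),C[120:190,310:370].reshape(-1,3)]); S=S[np.isfinite(S[:,0])]
    A=np.c_[S[:,:2]-S[:,:2].mean(0),np.ones(len(S))]; x=np.linalg.lstsq(A,S[:,2],rcond=None)[0]
    print('plate slopes deg',np.degrees(x[:2]).round(2),'z mean',x[2].round(1),'centre xy',S[:,:2].mean(0).round(0),'TCP-plate top',round(tp[2]-x[2],1))
    return x,S[:,:2].mean(0),K,T
if __name__=="__main__":
    run("w15",np.array([583.6,36.9,186.1]),82.2)
E
python3 holes.py
```

```text
plate slopes deg [-0.03 -0.02] z mean 161.1 centre xy [529.  43.] TCP-plate top 25.0
```

View pics/w15h.png

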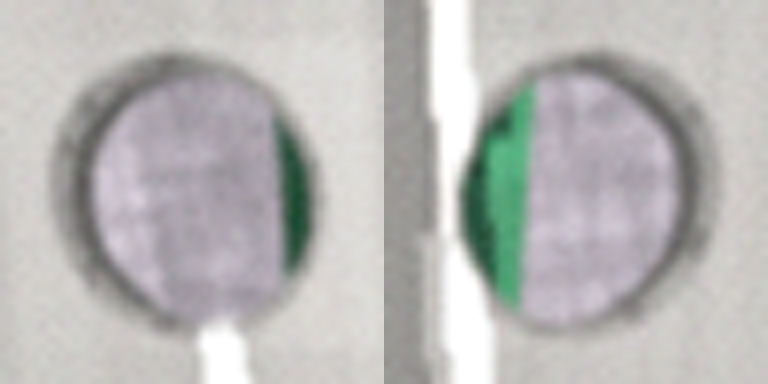

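Run:
```python
from h import *
p,d,K,T=load("w15.npz")
h=plane([(170.7,100.4),(385.4,100.3)],K,T,161)[:,:2]; print(h,np.linalg.norm(h[0]-h[1]))
t=np.array([(502.8,.2),(515.7,97.3)])
e=h[1]-h[0]; g=t[1]-t[0]; ye=np.degrees(np.arctan2(-e[0],e[1])); yg=np.degrees(np.arctan2(-g[0],g[1])); print('yaws',ye,yg,-7.67)
a=np.radians(ye); c=h.mean(0)+74*np.array([np.cos(a),np.sin(a)]); print('cover centre',c,'TCP',[583.6,36.9],'off',c-[583.6,36.9])
```

```text
[[505.40902726  -1.62979054]
 [518.73812293  96.04095732]] 98.5760608850119
yaws -7.771130850996832 -7.56758606394481 -7.67
cover centre [585.39396624  37.19957309] TCP [583.6, 36.9] off [1.79396624 0.29957309]
```

Request:
servo_tool(commands=[[[255, 0.5, 0.3, 0.12, 0, 0, 0], [255, 1.5, 0.3, 0.12, 0, 0, 0], [255, 2.5, 0.3, 0.12, 0, 0, 0], [255, 3.5, 0.3, 0.12, 0, 0, 0], [255, 4.3, 0.3, 0.12, 0, 0, 0], [255, 4.8, 0.3, 0.12, 0, 0, 0], [255, 5, 0.3, 0.12, 0, 0, 0], [255, 5, 0.3, 0.12, 0, 0, 0]]])

```text
time: 20.55
tool_pos: [581.0, 39.7, 136.2]
tcp_rot: [119.8, 89.9, -157.9]
ft_force: [0.3, -0.1, -2.6]
finger_gap: 11.4
```

Request:
servo_tool(commands=[[[255, 0, 0, 0, 0, 0, 0], [255, 0, 0, 0, 0, 0, 0], [255, 0, 0, 0, 0, 0, 0], [255, 0, 0, 0, 0, 0, 0], [255, 0, 0, 0, 0, 0, 0]]])

```text
time: 21.05
tool_pos: [581.2, 39.6, 136.6]
tcp_rot: [136.2, 90.0, -141.5]
ft_force: [0.1, -0.7, -2.8]
finger_gap: 11.3
```

Run:
```python
from h import *
from bench import r
import holes
s=r.sense(); print(s['ft_force'],s['finger_gap'],jaw(s),s['qd'].round(1)); p,*_=snap("wrist","w16"); rel([580.8,38.5,136],down(82.3))
holes.run("w16",s['tool_pos'],0)
p,*_=snap("side","s16"); crop(p,190,190,340,320,5,"pics/s16c.png")
p,*_=snap("scene","sc16"); crop(p,270,150,430,290,4.2,"pics/sc16c.png")
```

```text
[ 0.05558172 -0.66982771 -2.78075852] 11.320011801633804 82.30701467889762 [ 0.1  0.1  0.1 -0.   0.   0.1]
t 21.1 pos [581.2  39.6 136.6] shift cm [ 0.06  0.02 -0.12] rotvec [ 0.01 -0.04 -0.04]
plate slopes deg [-0.07  0.02] z mean 111.8 centre xy [527.  46.] TCP-plate top 24.8
```

View pics/w16h.png

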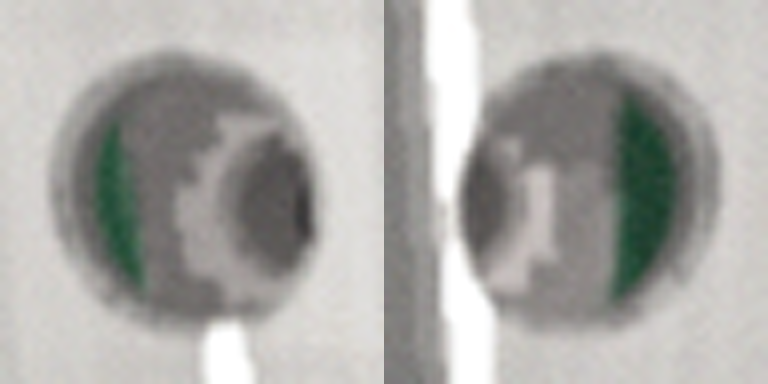

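View pics/s16c.png

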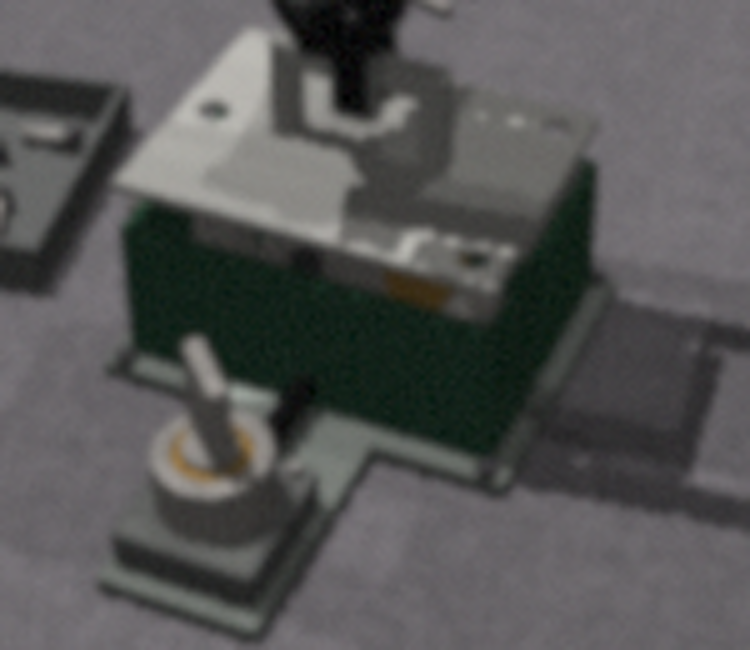

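View pics/sc16c.png

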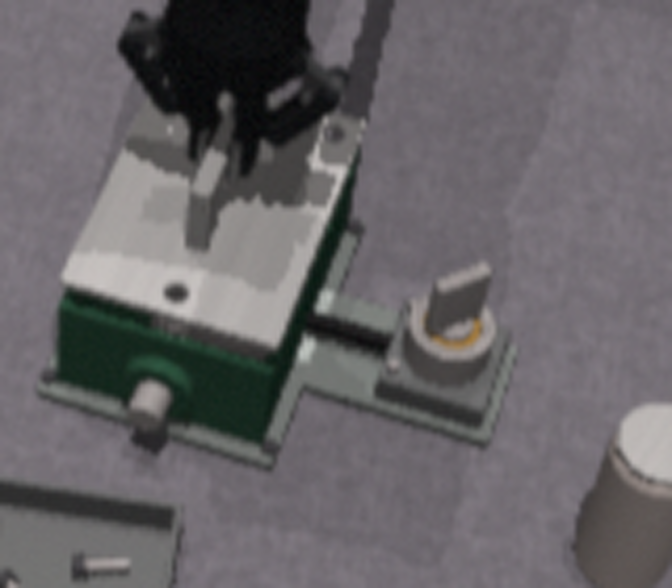

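Run:
```python
from h import *
p,d,K,T=load("w16.npz")
f=lambda u,v,q:(u-24+q[0]/8-.44,v-24+q[1]/8-.44)
h=plane([f(172,101,(185,191)),f(384,101,(207,190))],K,T,111.6)[:,:2]
t=plane([f(172,101,(294,203)),f(384,101,(58,195))],K,T,85)[:,:2]
print(h,t); print('hole-thread',h-t,'width',np.linalg.norm(t[1]-t[0]),np.linalg.norm(h[1]-h[0]))
e=h[1]-h[0]; a=np.arctan2(-e[0],e[1]); c=h.mean(0)+74*np.array([np.cos(a),np.sin(a)]); print(np.degrees(a),c,'vs 582.57,38.85,-7.67')
# scene cam: hole c / b against thread by z planes
p,d,K,T=load("sc16.npz"); g=lambda q:np.array([270,150])+np.array(q)/4.2-.4
print('scene c,b holes',plane([g((177,292)),g((335,134))],K,T,110))
# bystanders: compare depth-free difference scene0 vs now
p0=load("scene0.npz")[0]; D=np.abs(p.astype(int)-p0).max(2)
for n,(x0,y0,x1,y1) in dict(wrench=(160,205,220,268),tray=(245,262,315,310),can=(408,245,440,292)).items(): print(n,(D[y0:y1,x0:x1]>60).mean().round(3))
```

```text
[[503.2067678    0.96130863]
 [516.37125354  98.73928437]] [[5.02784247e+02 3.96731492e-01]
 [5.15302729e+02 9.67916828e+01]]
hole-thread [[0.42252128 0.56457714]
 [1.0685241  1.94760158]] width 97.20441888402657 98.66020588374364
-7.667993300689513 [583.12729473  39.97628564] vs 582.57,38.85,-7.67
scene c,b holes [[655.74037618  30.00870179 110.        ]
 [516.07551005  99.10078896 110.        ]]
wrench 0.0
tray 0.0
can 0.0
```

Request:
servo_tool(commands=[[[255, 0, 0.04, -0.13, 0, 0, 0], [255, 0, 0.04, -0.13, 0, 0, 0], [255, 0, 0.04, -0.13, 0, 0, 0], [255, 0, 0.04, -0.13, 0, 0, 0], [255, 0, 0.04, -0.13, 0, 0, 0], [255, 0, 0.04, -0.13, 0, 0, 0], [255, 0, 0.04, -0.13, 0, 0, 0], [255, 0, 0.04, -0.13, 0, 0, 0]]])

```text
time: 22.0
tool_pos: [580.5, 38.4, 136.5]
tcp_rot: [130.8, 89.9, -146.9]
ft_force: [0.3, 0.1, -2.4]
finger_gap: 11.0
```

Run:
```python
from h import *
from bench import r
import holes
s=r.sense(); print(s['tool_pos'],s['ft_force'],s['finger_gap'],jaw(s),s['qd'].round(2)); snap("wrist","w17")
holes.run("w17",s['tool_pos'],0)
```

```text
[580.54255545  38.40709608 136.48521496] [ 0.2605586   0.11534897 -2.3675537 ] 10.965127751848128 82.31037497424775 [-0.06  0.   -0.06  0.1  -0.12  0.13]
plate slopes deg [-0.02  0.02] z mean 111.7 centre xy [526.  45.] TCP-plate top 24.8
```

View pics/w17h.png

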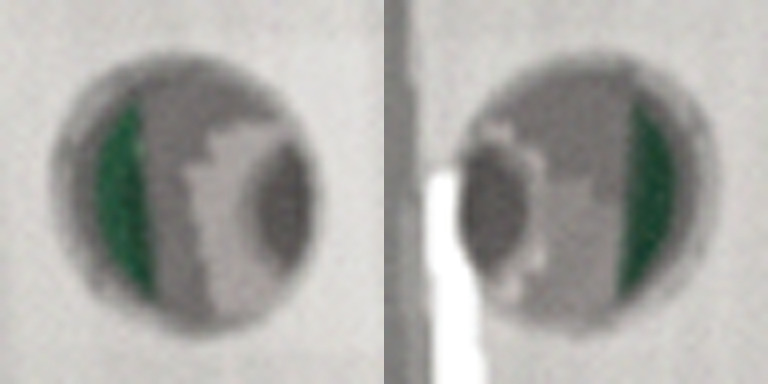

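Run:
```python
from bench import r
print(r.hand_in()); s=r.sense(); print(s['time'],s['tool_pos'],s['ft_force'])
```

```text
the job is handed in; nothing more can be done
None
the job is handed in; nothing more can be done
```

I handed the job in at about 22 s. The key is in the isolator and turned to its stop, and the gripper is holding the smaller cover over the gearbox. The hand-in gives no verdict, so everything below comes from my own checks.

- **Key:** I pushed it in until the collar seated. The bow top measured 107.5 mm; a fully seated key should read 108 mm. I turned it clockwise until the wrist torque rose to 0.48 N m, against about 0.06 N m of friction. Then I backed off slightly within the slot's play, let go and lifted clear. A picture afterwards showed the key still standing in the keyway.
- **Key angle:** the key read about 6° past the angle I calculated for the stop. That matches its free play in the slot. I did not measure the disc's own angle directly.
- **Cover:** the underside is about 22 mm above the rim and level within 0.1°, and the arm is still. The force reading is just the plate's weight, so I take it that nothing is touching.
- **Holes over threads:** the last measurement showed offsets of about 0.4–1.1 mm in x and 0.6–1.9 mm in y. I corrected for that, and holes a and b then looked symmetric over their threads in the wrist picture. I did not remeasure after that.
- **Hole c:** the gripper blocks the wrist camera's view of it, so its position follows from the plate's geometry. Before the correction, the scene camera put it about 1.3 mm off in y. That camera also put hole b about 2.8 mm off, where the wrist camera read 1.9 mm.
- **Spanner, tray and can:** the scene pictures show no change from the start.

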